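# Load a ring tube into the V-block sawing jig

## Task

Load the brass tube into the sawing jig by pushing it only with the fingertips or the outside of the fingers; do not pick it up or carry it. Roll it along the bench on its side, up the jig's ramp and over the lip until it drops into the V, then push it lengthwise along the V until its end is against the end stop. Then tip the hinged hold-down arm over, press it down firmly onto the tube and leave it there, without disturbing the tools lying around.

Things in the scene. Friction and masses are not known exactly. Their poses are not given: they have to be found in the camera images.
- ring_tube: brass tube, 22 mm outer diameter, 130 mm long, about 150 g, on its side on the bench, right of the jig, roughly parallel to the V. Origin in its middle, on its axis (11 mm above the bench at the start); x runs along the tube; y and z turn as it rolls, z is up at the start. Pushed over the lip it drops about 4 mm into the V; let go on the ramp it may roll back; on the flat it soon stops.
- sawing_jig: steel V-block sawing jig, 120 mm long (x -60 to +60 mm), screwed to the bench, it does not move. Origin on the bench surface below the middle of the V; x runs along the V to the end stop, y across it from the ramp side to the hinge side, z up. Ramp on the -y side; behind the V (y +16 to +48 mm) the back rail is 18 mm high. A 2 mm saw slit crosses it at x = +51 mm.
- ramp_lip (a point): middle of the lip between ramp and V: jig x 0, y -9, z 10.6 mm. The ramp is as long as the block (120 mm) and rises evenly to the lip from the bench at y = -90 mm (a slope of 7 degrees). The tube's middle is at about z = 22 mm when it passes over the lip.
- v_axis (a point): where the axis of a seated tube runs, above the middle of the V: jig x 0, y 0, z 17.6 mm. The V has a 90 degree angle, its bottom edge 2 mm above the bench.
- stop_face (a point): point on the end stop's face where the tube's axis meets it: jig x +60, y 0, z 17.6 mm. The stop is a plate across the +x end of the V, jig y -16 to +28 mm, 32 mm high, 6 mm thick. With the tube against it, the tube's middle is 65 mm from it and its near end stands 10 mm out of the block's open end (jig x = -70 mm).
- hold_down (a joint): angle in rad of the hold-down arm on the jig: 0 = lying level across the seated tube with its rubber pad just touching it, growing as it swings up and over away from the ramp; it starts standing open at about 1.85 to 2.05 (leaning back past upright). Range -0.12 (no tube under it) to 2.15. The hinge is stiff (0.08 N m) and the arm stays wherever it is left.
- hold_down_hinge (a point): middle of the hold-down's hinge pin, on the jig at x = +10, y = +34, z = 38 mm of its frame; the hinge axis is parallel to the V. The arm is 14 mm wide, 8 mm thick and 71 mm long from the pin; its pad is 34 mm from the pin.
- thumb_bar (a point): middle of the thumb bar at the free end of the hold-down arm, 66 mm from the hinge pin: a steel bar 28 mm long and 10 mm thick, parallel to the V. With the arm closed it lies at y = -32, z = 38 mm of the jig's frame.
- polish_wheel: small black polishing wheel, 22x29x29 mm, left of the jig; a bystander, origin under its middle
- ring_clamp: wooden ring clamp, 34x120x20 mm, left of the jig; a bystander, origin under its middle
- flux_jar: small white jar with a blue lid, 44 mm across, 42 mm high, near the right rail of the bench; a bystander, origin under its middle
- emery_stick: flat emery stick, 22x190x7 mm, lying behind the work; a bystander, origin under its middle
- tweezers2: fine steel tweezers, 120 mm long, in front of the tube; a bystander, origin under its middle
- needle_tool: needle tool with a wooden handle, 91 mm long, 8 mm thick, in front of the tube; a bystander, origin under its middle

How it is judged:
By the outcome, as a careful person would: the job done as asked, in the order asked, and still so for the second after the job is handed in, with the robot touching nothing.
It also fails if it takes over 69 s, if anything falls off the work surface, if the arm or the gripper's body presses on something with over 40 N, if the wrist force passes 120 N, or if a joint passes its speed limit or range.

## Robot

A 6-joint arm with a two-finger parallel gripper is mounted at the origin on a cart in front of the work surface, level with it; the furniture and walls round the work are solid. World frame = base frame: x ahead of the robot, y to its left, z up, the work surface at z = 0. Lengths are in m, angles in rad, forces in N, time in s.
With the tool pointing down it reaches from about 0.35 to 0.85 m from the base axis. Payload 8.1 kg.
Tool frame: the origin (TCP) lies at the very end of the fingers, on their centre line; the grasp point (between the pads) lies 19 mm behind it; z points along the fingers, y is the direction in which the jaws open and shut (so a half turn about z gives the same grasp; the last joint's range is limited). The gripper opens to 93 mm and grips with 3 to 60 N. Pads are 15 mm wide; open, the fingers measure 128 mm over their backs; the gripper's body (75 mm by 188 mm) begins 65 mm behind the grasp point.
Start: joints at [-1.243, 0.13, 1.488, -0, 1.523, -0.085], TCP at [0.241, -0.55, 0.194] pointing down, gripper open.
Joint ranges: [-2.96, 2.96], [-0.89, 2.26], [0.02, 2.5], [-1.34, 4.48], [0, 2.73], [-2.66, 2.66]. Speed limits (rad/s): [2.39, 2.39, 2.79, 3.14, 3.14, 3.14].

## Interface

Orientations are given as a rotation vector (axis times angle).
In Python, from plant import read_state, read_camera, close_job gives the robot as it stands.
- The arm moves only by the tool jog_arm, never from a script. Its argument "motion" is one flat list of numbers, 7 for each row, row after row: the opening, from 0 (shut) to 1 (fully open), then the shift along the tool's x, y, z scaled (see below), then the turn, a rotation vector about the tool's x, y, z scaled (see below). A call has 1 to 8 rows; each row is the pose to reach, as a shift and turn from the pose measured when the call began, along the tool's axes at that moment; what a row does not reach only later rows make up. The controller multiplies each number of a shift by 0.5 m and each number of a turn by 90 degrees. A row lasts 1/10 s, in which the tool goes at most 50 mm and 8.59 degrees, less where a joint would pass 70% of its speed; a pose out of reach is approached as far as the arm can. A call with a number of a shift or a turn outside -1 to 1 is refused whole. A call with a gripper value outside its range is refused whole. The fingers move at their own pace and stop on an object; "grip_force" is the grip in N (left out, the last holds). Time passes only in rows, so rows that repeat a pose let the fingers close. It gives the time, the measured TCP pose, the force and the opening at its end, in the units of the state.
- read_state(): the state, without advancing time (a new reading comes with each control period).
- read_camera(name): name is "side" or "top"; returns a dict with "frame" (384x512x3 uint8, red, green, blue), "vertical_fov" (degrees; the focal length in pixels is half the picture's height over the tangent of half this angle, whatever the lens; pixels are square), "cx", "cy" (the principal point, pixels), "dist_coeffs" ([k1, k2, p1, p2, k3] as OpenCV has them; the pictures are not rectified), "world_from_camera" (4x4, takes a point from camera to world coordinates). Camera axes: x right, y down, z forward; pixel columns grow to the right and rows downward; lengths in m; the calibration is good to about 2 mm. A picture is of the moment at which its call begins. There is no depth.
- close_job(): hands the job in, once; it reports no verdict.
The state is a dict: "t": time; "q": joint angles; "dq": joint speeds; "joint_torque": joint torques, N m; "tool_pos": TCP position; "orientation": TCP orientation; "force": force on the tool from outside, world axes, zero at the start; "wrist_torque": the same for the moment, N m; "opening": finger opening in m.
Only numpy, scipy, OpenCV 4.12 (cv2) and the standard library are available. Lean on these libraries where they do the work, as an engineer would, in place of code of your own. Each camera call takes 0.05 s, during which the arm holds its last target.

## Working session

There is one attempt and no reset: what is moved stays moved. The work goes in short steps, Python scripts to look and compute and a tool call to move; the robot and the scene stay as the last step left them, time stands still between calls to the robot, and variables do not carry over. Pictures are saved under pics/ and viewed, and the job is handed in when it is done.

Besides the shell and the picture viewer there is one more tool, called after "Emit:" in YAML: its name, and indented under it one key for each argument. jog_arm: Moves the arm, as the interface text tells. Its arguments: {"type":"object","properties":{"motion":{"type":"array","items":{"type":"number"}},"grip_force":{"type":"number"}},"required":["motion"]}

```bash
ls; mkdir -p pics; python3 - <<'E'
from plant import *
import cv2,numpy as np
print(read_state())
for n in("side","top"):
    c=read_camera(n); cv2.imwrite(f"pics/{n}0.png",cv2.cvtColor(c["frame"],cv2.COLOR_RGB2BGR))
    print({k:v for k,v in c.items() if k!="frame"})
E
```

```text
pics
{'t': 0.0, 'q': array([-1.24339354e+00,  1.31158079e-01,  1.48929227e+00, -1.38730888e-05,
        1.52296801e+00, -8.53921133e-02]), 'dq': array([ 0.00120526,  0.00102177, -0.00021066, -0.00049613,  0.00246845,
        0.00150802]), 'joint_torque': array([ 1.87472811e-03, -5.59838998e+01, -4.91763175e+01,  7.68296281e-02,
        3.54525691e-02, -1.53044739e-04]), 'tool_pos': array([ 0.24052511, -0.54901268,  0.19328218]), 'orientation': array([-3.07314160e+00, -6.43452723e-01,  3.67568272e-04]), 'force': array([ 0.27966641, -0.03937935,  0.02108686]), 'wrist_torque': array([ 0.06792883, -0.01076761, -0.02485257]), 'opening': 0.09303849263043436}
{'vertical_fov': 48.28373116459664, 'cx': 266.360363409025, 'cy': 194.97214498290867, 'dist_coeffs': array([0.00257795, 0.        , 0.        , 0.        , 0.        ]), 'world_from_camera': array([[-0.99940879, -0.01089523,  0.03260939,  0.53291219],
       [-0.03419214,  0.41433667, -0.90948118,  1.24576776],
       [-0.00360226, -0.91005847, -0.41446424,  0.55276352],
       [ 0.        ,  0.        ,  0.        ,  1.        ]])}
{'vertical_fov': 57.590893275661, 'cx': 256.77107794622657, 'cy': 192.9449875505914, 'dist_coeffs': array([0.01859177, 0.        , 0.        , 0.        , 0.        ]), 'world_from_camera': array([[ 0.00530694, -0.9856276 ,  0.16884927,  0.41529483],
       [-0.99996   , -0.00401481,  0.00799307,  0.12404615],
       [-0.00720029, -0.16888493, -0.98560947,  1.02890831],
       [ 0.        ,  0.        ,  0.        ,  1.        ]])}
```

View pics/side0.png

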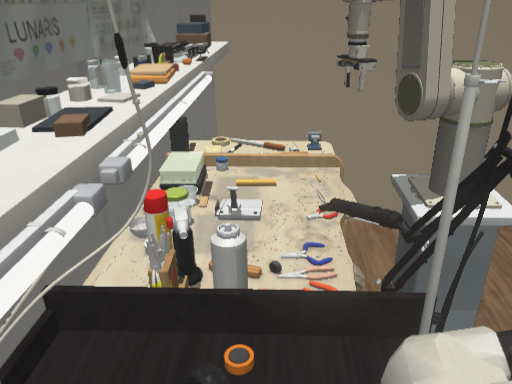

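View pics/top0.png

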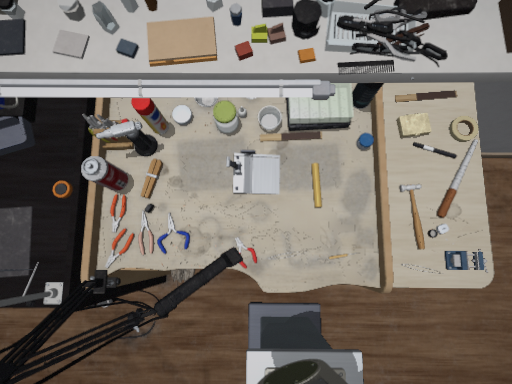

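```bash
cat > h.py <<'E'
from plant import *
import cv2,numpy as np
from scipy.spatial.transform import Rotation as R
def cam(n):
    c=read_camera(n); f=192/np.tan(np.radians(c["vertical_fov"])/2)
    K=np.array([[f,0,c["cx"]],[0,f,c["cy"]],[0,0,1]]); return c["frame"],K,c["dist_coeffs"],c["world_from_camera"]
def cast(C,uv,z):
    _,K,D,T=C
    p=cv2.undistortPoints(np.array(uv,float).reshape(-1,1,2),K,D)[:,0]
    d=np.c_[p,np.ones(len(p))]@T[:3,:3].T; o=T[:3,3]
    return o+d*((np.asarray(z)-o[2])/d[:,2])[:,None]
def proj(C,P):
    _,K,D,T=C; W=np.linalg.inv(T)
    return cv2.projectPoints(np.array(P,float).reshape(-1,1,3),cv2.Rodrigues(W[:3,:3])[0],W[:3,3],K,D)[0][:,0]
def crop(C,u0,u1,v0,v1,s,name):
    im=cv2.cvtColor(C[0][v0:v1,u0:u1],cv2.COLOR_RGB2BGR)
    cv2.imwrite("pics/"+name,cv2.resize(im,None,fx=s,fy=s,interpolation=cv2.INTER_CUBIC))
E
python3 - <<'E'
from h import *
T=cam("top");S=cam("side")
crop(T,210,350,120,220,5.7,"t1.png"); crop(S,190,330,150,250,5.7,"s1.png")
hsv=cv2.cvtColor(T[0],cv2.COLOR_RGB2HSV)
m=cv2.inRange(hsv,(15,130,90),(32,255,255)); m[:, :300]=0; m[:,335:]=0; m[:150]=0;m[220:]=0
cs,_=cv2.findContours(m,cv2.RETR_EXTERNAL,cv2.CHAIN_APPROX_NONE)
c=max(cs,key=cv2.contourArea); r=cv2.minAreaRect(c); b=cv2.boxPoints(r); print(r,b,cv2.contourArea(c))
M=cast(T,[r[0]],.011)[0];print("tube",M); print(cast(T,b,.011))
E
```

```text
((317.5, 185.0), (42.0, 5.0), 90.0) [[315. 164.]
 [320. 164.]
 [320. 206.]
 [315. 206.]] 16.5
tube [ 0.61429136 -0.04749534  0.011     ]
[[ 0.67829616 -0.04154452  0.011     ]
 [ 0.67833946 -0.05647473  0.011     ]
 [ 0.55159704 -0.05329977  0.011     ]
 [ 0.55152987 -0.03867255  0.011     ]]
```

View pics/t1.png

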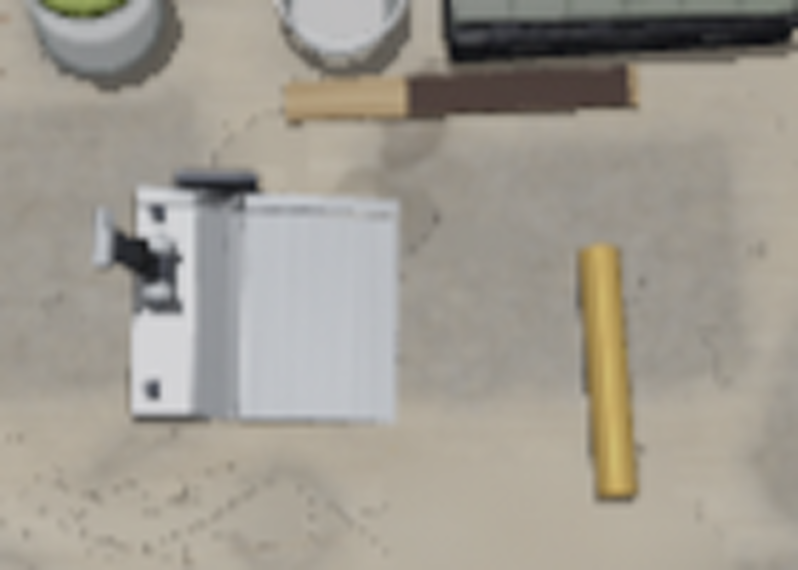

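View pics/s1.png

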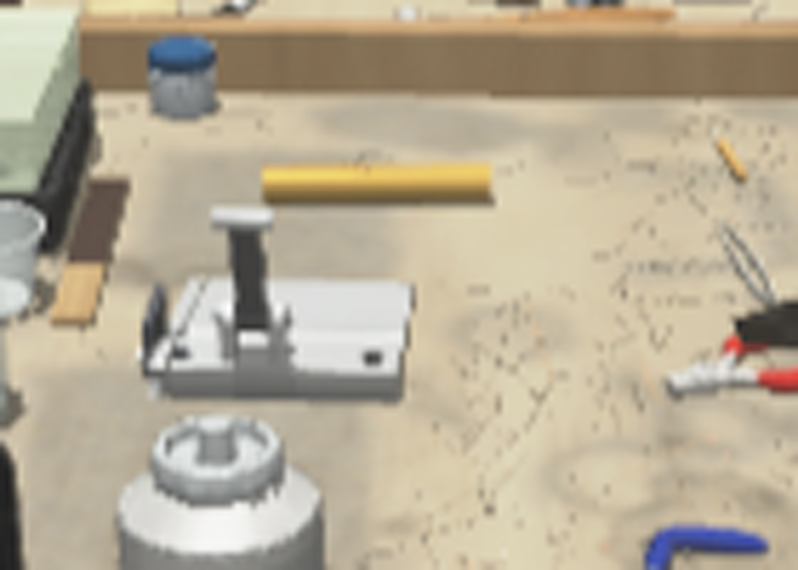

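```bash
python3 - <<'E'
from h import *
T=cam("top")
f=lambda L:np.array(L,float)/5.7+[210,120]-0.4
r=cast(T,f([(398,201),(396,422)]),0.0); b=cast(T,f([(136,186),(133,417)]),.018)
print("ramp corners",r,"\nblock back",b)
r2=(r[0]-r[1]); print("yaw ramp",np.degrees(np.arctan2(r2[1],r2[0])), "len",np.linalg.norm(r2)); r2=b[0]-b[1];print("yaw back",np.degrees(np.arctan2(r2[1],r2[0])),np.linalg.norm(r2))
t=cast(T,f([(582,247),(618,244),(637,495),(598,498)]),[.011]*4);print("tube",t,t.mean(0))
d=(t[0]+t[1]-t[2]-t[3])/2; print("tube yaw",np.degrees(np.arctan2(d[1],d[0])),np.linalg.norm(d))
print("stick",cast(T,f([(285,122),(637,104)]),.0),"jar",cast(T,[(366,141)],.042))
print("thumb",cast(T,f([(102,238)]),.10))
# refine: project jig model
yaw=np.radians(0);
E
```

```text
ramp corners [[0.70941384 0.06407795 0.        ]
 [0.58974251 0.06578467 0.        ]] 
block back [[0.71196972 0.20275645 0.018     ]
 [0.58875053 0.20227745 0.018     ]]
yaw ramp -0.8170809168989892 len 0.1196835038824096
yaw back 0.2227263831140162 0.12322012859754537
tube [[ 0.68155503 -0.0317705   0.011     ]
 [ 0.68323252 -0.05068281  0.011     ]
 [ 0.55030873 -0.05722661  0.011     ]
 [ 0.54866139 -0.03718014  0.011     ]] [ 0.61593941 -0.04421502  0.011     ]
tube yaw 2.574778092438596 0.13304303144225332
stick [[ 0.7531255   0.12457629  0.        ]
 [ 0.7636418  -0.06457761  0.        ]] jar [[ 0.73997669 -0.18695512  0.042     ]]
thumb [[0.66196879 0.21230712 0.1       ]]
```

```bash
cat >> h.py <<'E'
JIG=np.array([0.650,0.1547,0]); JY=np.radians(0.0)
def jw(P): return np.array(P,float)@np.array([[np.cos(JY),np.sin(JY),0],[-np.sin(JY),np.cos(JY),0],[0,0,1]])+JIG
def arm(th): # thumb bar ends
    c,s=np.cos(th),np.sin(th)
    return [(10+dx,34-66*c,38+66*s) for dx in(-14,14)]
def over(C,u0,u1,v0,v1,s,name,polys):
    im=cv2.resize(cv2.cvtColor(C[0][v0:v1,u0:u1],cv2.COLOR_RGB2BGR),None,fx=s,fy=s,interpolation=cv2.INTER_CUBIC)
    for P in polys:
        q=(proj(C,P)-[u0-.5,v0-.5])*s
        cv2.polylines(im,[np.round(q).astype(int).reshape(-1,1,2)],False,(0,0,255),1)
    cv2.imwrite("pics/"+name,im)
def jm(th): 
    L=[[(-60,-90,0),(60,-90,0),(60,-9,10.6),(-60,-9,10.6),(-60,-90,0)],[(-60,16,18),(60,16,18),(60,48,18),(-60,48,18),(-60,16,18)],[(60,-16,32),(66,-16,32),(66,28,32),(60,28,32),(60,-16,32)],[(-60,48,0),(60,48,0)],[(51,-9,10.6),(51,-90,0)],arm(th)]
    return [jw(np.array(p)/1000.) for p in L]
E
python3 - <<'E'
from h import *
T=cam("top");S=cam("side")
over(T,210,350,120,220,5.7,"t2.png",jm(1.95)); over(S,200,280,170,240,9,"s2.png",jm(1.95))
E
```

```text
(no output)
```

View pics/t2.png

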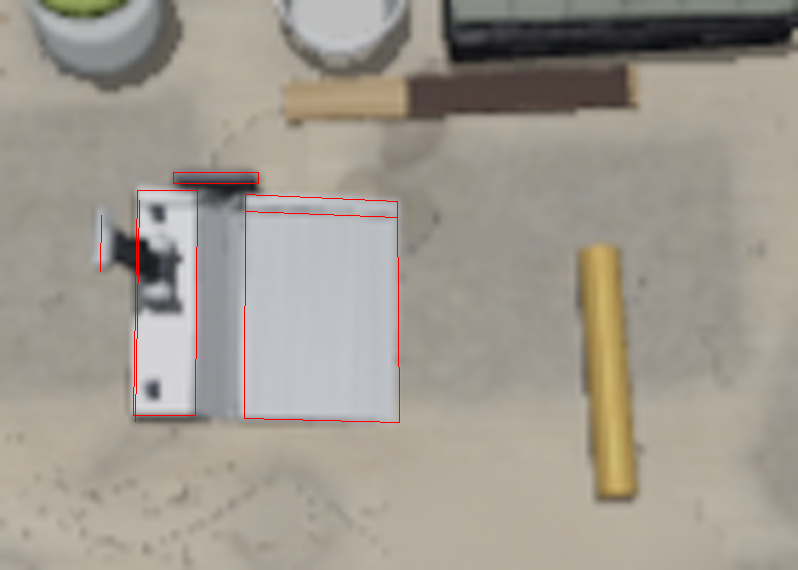

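View pics/s2.png

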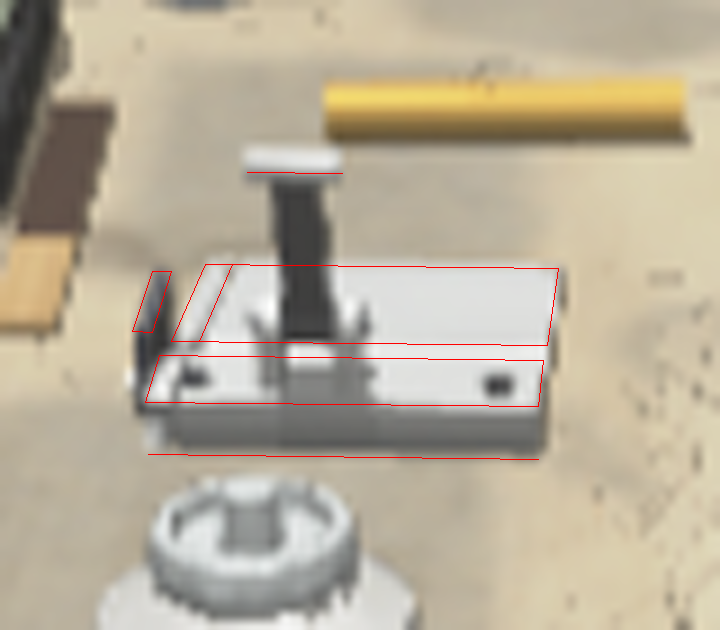

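```bash
python3 - <<'E'
from h import *
T=cam("top");S=cam("side")
def tri(a,b):
    P=[]
    o1=T[3][:3,3];d1=cast(T,[a],0)[0]-o1;o2=S[3][:3,3];d2=cast(S,[b],0)[0]-o2
    A=np.c_[d1,-d2];s,*_=np.linalg.lstsq(A,o2-o1,rcond=None);return o1+s[0]*d1,o2+s[1]*d2
print("lamp head",tri((235,257),(324,207)))
print("thumb bar",tri((210+101/5.7,120+240/5.7),(200+293/9,170+158/9)))
for z in(0,.1,.2,.3): print(z,cast(T,[(235,257),(160,310),(270,120),(290,105)],z))
crop(T,60,400,60,380,1.8,"t3.png"); crop(S,200,512,60,360,1.9,"s3.png")
st=read_state();Rm=R.from_rotvec(st['orientation']).as_matrix();print(Rm.round(3))
G=np.array([[0,1,0],[1,0,0],[0,0,-1.]])
t=Rm.T@(np.array([.614,-.095,.12])-st['tool_pos']); print((t/.5).round(3),(R.from_matrix(Rm.T@G).as_rotvec()/(np.pi/2)).round(4))
E
```

```text
lamp head (array([0.40350048, 0.19185748, 0.0380162 ]), array([0.41348578, 0.19081976, 0.03782633]))
thumb bar (array([0.65935147, 0.21147177, 0.1018983 ]), array([0.65927772, 0.21147124, 0.10187883]))
0 [[0.40304799 0.1944591  0.        ]
 [0.25527073 0.40373687 0.        ]
 [0.82084439 0.09265063 0.        ]
 [0.87006657 0.03030198 0.        ]]
0.1 [[0.40423826 0.18761564 0.1       ]
 [0.27082353 0.37655362 0.1       ]
 [0.78142887 0.09570197 0.1       ]
 [0.82586713 0.03941302 0.1       ]]
0.2 [[0.40542854 0.18077218 0.2       ]
 [0.28637634 0.34937037 0.2       ]
 [0.74201335 0.09875332 0.2       ]
 [0.78166768 0.04852405 0.2       ]]
0.3 [[0.40661881 0.17392871 0.3       ]
 [0.30192914 0.32218712 0.3       ]
 [0.70259783 0.10180466 0.3       ]
 [0.73746824 0.05763508 0.3       ]]
[[ 0.916  0.401 -0.   ]
 [ 0.401 -0.916  0.   ]
 [-0.    -0.    -1.   ]]
[ 1.049 -0.533  0.149] [-1.000e-04 -1.000e-04 -7.372e-01]
```

View pics/t3.png

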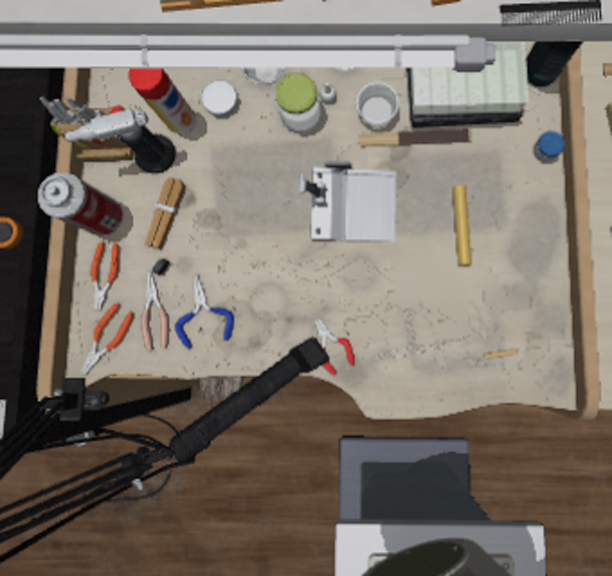

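View pics/s3.png

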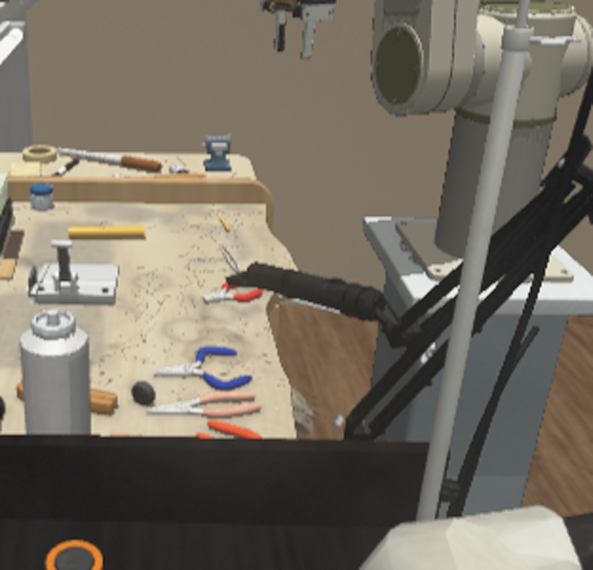

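Emit:
jog_arm:
  motion: [0.75,0.7,-0.37,0.0,0,0,-0.737,0.75,0.7,-0.37,0.0,0,0,-0.737,0.75,0.7,-0.37,0.0,0,0,-0.737,0.75,0.7,-0.37,0.0,0,0,-0.737,0.75,0.7,-0.37,0.0,0,0,-0.737,0.75,0.7,-0.37,0.0,0,0,-0.737,0.75,0.7,-0.37,0.0,0,0,-0.737,0.75,0.7,-0.37,0.0,0,0,-0.737]

```text
t: 1.25
tool_pos: [0.4883, -0.2377, 0.1946]
orientation: [2.214, 2.228, 0.001]
force: [1.0, -1.0, 0.4]
opening: 0.0695
```

```bash
cat >> h.py <<'E'
G=np.array([[0,1,0],[1,0,0],[0,0,-1.]])
def to(p,yaw=0.0):
    st=read_state();Rm=R.from_rotvec(st['orientation']).as_matrix()
    Gy=R.from_euler('z',yaw,degrees=True).as_matrix()@G
    print(st['t'],"pos",st['tool_pos'].round(4),"F",st['force'].round(1),"op",round(st['opening'],4),"rel", (R.from_matrix(Gy@Rm.T).as_rotvec(degrees=True)).round(2))
    for q in np.atleast_2d(p): print("->",q,(Rm.T@(q-st['tool_pos'])/.5).round(4),(R.from_matrix(Rm.T@Gy).as_rotvec()/(np.pi/2)).round(4))
E
python3 -c "
from h import *
to([[.614,-.095,.1],[.614,-.095,.006]])"
```

```text
1.25 pos [ 0.4883 -0.2377  0.1946] F [ 1.  -1.   0.4] op 0.0695 rel [ 0.01  0.04 -0.34]
-> [ 0.614 -0.095  0.1  ] [0.2839 0.253  0.1894] [0.0004 0.0001 0.0038]
-> [ 0.614 -0.095  0.006] [0.2839 0.2528 0.3774] [0.0004 0.0001 0.0038]
```

Emit:
jog_arm:
  motion: [0.75,0.284,0.253,0.15,0,0,0.004,0.75,0.284,0.253,0.15,0,0,0.004,0.75,0.284,0.253,0.15,0,0,0.004,0.75,0.284,0.253,0.15,0,0,0.004,0.75,0.284,0.253,0.25,0,0,0.004,0.75,0.284,0.253,0.32,0,0,0.004,0.75,0.284,0.253,0.35,0,0,0.004,0.75,0.284,0.253,0.35,0,0,0.004]

```text
t: 2.05
tool_pos: [0.6116, -0.0945, 0.0169]
orientation: [-2.219, -2.218, 0.004]
force: [0.2, 0.4, 0.1]
opening: 0.0697
```

```bash
python3 -c "
from h import *
to([[.614,-.095,.006],[.614,-.07,.006]])
T=cam('top');S=cam('side');crop(T,210,370,120,240,5,'t4.png');crop(S,190,330,130,230,5.7,'s4.png')"
```

```text
2.05 pos [ 0.6116 -0.0945  0.0169] F [0.2 0.4 0.1] op 0.0697 rel [-0.06 -0.27  0.02]
-> [ 0.614 -0.095  0.006] [-0.001   0.005   0.0217] [-0.003  -0.0007 -0.0002]
-> [ 0.614 -0.07   0.006] [0.049  0.0049 0.0217] [-0.003  -0.0007 -0.0002]
```

View pics/t4.png

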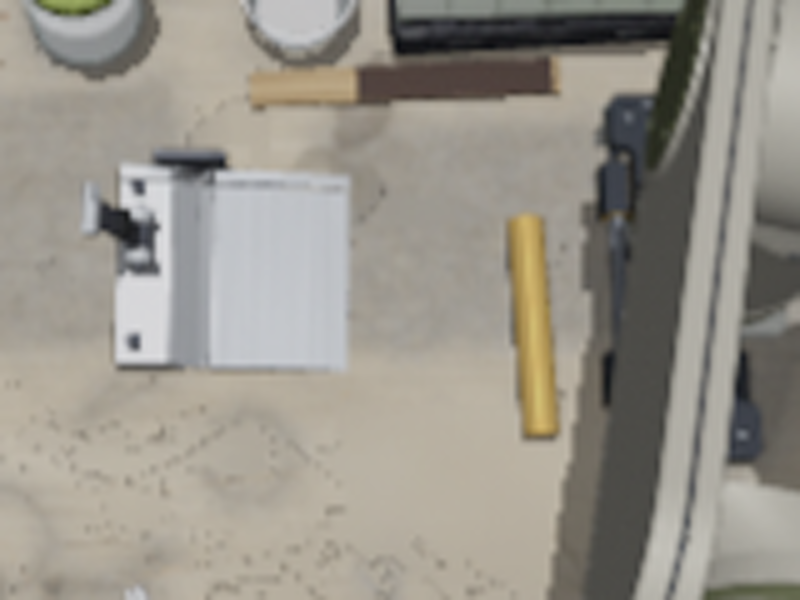

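View pics/s4.png

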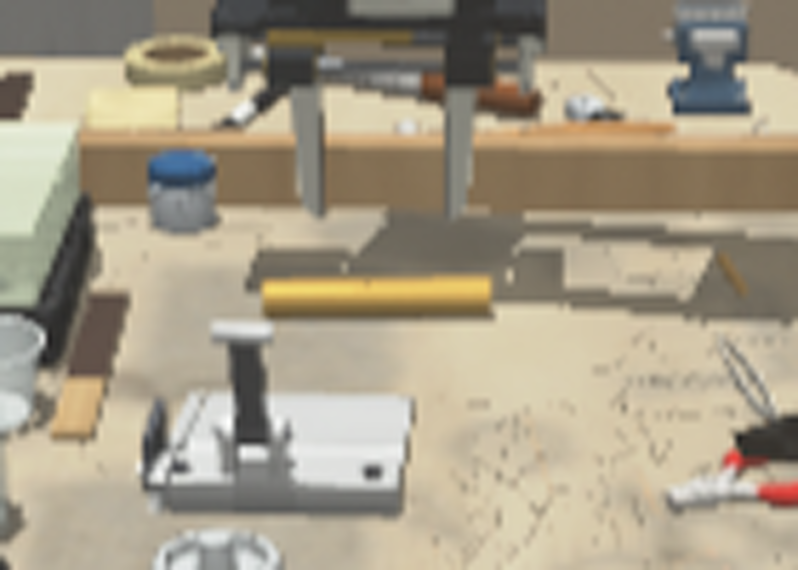

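Emit:
jog_arm:
  motion: [0.75,0.0,0.005,0.02,-0.003,-0.001,0,0.75,0.03,0.005,0.02,-0.003,-0.001,0,0.75,0.048,0.005,0.02,-0.003,-0.001,0,0.75,0.06,0.005,0.02,-0.003,-0.001,0,0.75,0.072,0.005,0.02,-0.003,-0.001,0,0.75,0.084,0.005,0.02,-0.003,-0.001,0,0.75,0.096,0.005,0.02,-0.003,-0.001,0,0.75,0.108,0.005,0.02,-0.003,-0.001,0]

```text
t: 2.95
tool_pos: [0.6176, -0.0411, 0.0115]
orientation: [2.218, 2.216, 0.006]
force: [0.5, 0.0, 0.1]
opening: 0.0699
```

```bash
python3 -c "
from h import *
to([[.614,0.0,.006],[.614,.04,.006]])
T=cam('top');crop(T,210,370,120,240,5,'t5.png')"
```

```text
2.95 pos [ 0.6176 -0.0411  0.0115] F [0.5 0.  0.1] op 0.0699 rel [0.12 0.42 0.05]
-> [0.614 0.    0.006] [ 0.0823 -0.0074  0.0107] [ 0.0046  0.0014 -0.0006]
-> [0.614 0.04  0.006] [ 0.1623 -0.0074  0.0105] [ 0.0046  0.0014 -0.0006]
```

View pics/t5.png

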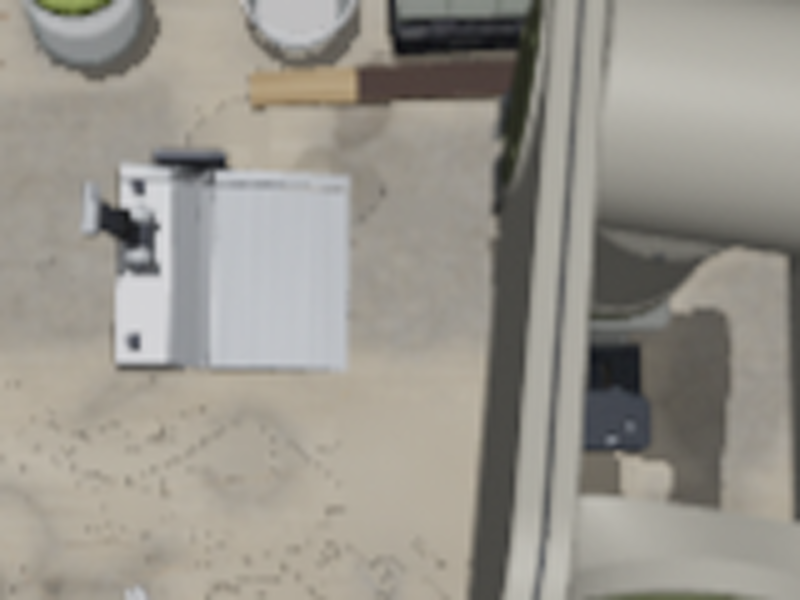

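Emit:
jog_arm:
  motion: [0.75,0.012,-0.007,0.01,0.005,0.001,0,0.75,0.016,-0.007,0.01,0.005,0.001,0]

```text
t: 3.2
tool_pos: [0.6131, -0.0315, 0.0053]
orientation: [-2.22, -2.219, 0.003]
force: [-0.9, 0.3, 0.6]
opening: 0.0695
```

```bash
python3 -c "
from h import *
to([[.614,0.0,.006],[.614,.04,.006]])
S=cam('side');crop(S,190,330,130,230,5.7,'s5.png')"
```

```text
3.2 pos [ 0.6131 -0.0315  0.0053] F [-0.9  0.3  0.6] op 0.0695 rel [-0.02 -0.16  0.02]
-> [0.614 0.    0.006] [ 0.0631  0.0018 -0.0014] [-0.0018 -0.0002 -0.0002]
-> [0.614 0.04  0.006] [ 0.1431  0.0018 -0.0013] [-0.0018 -0.0002 -0.0002]
```

View pics/s5.png

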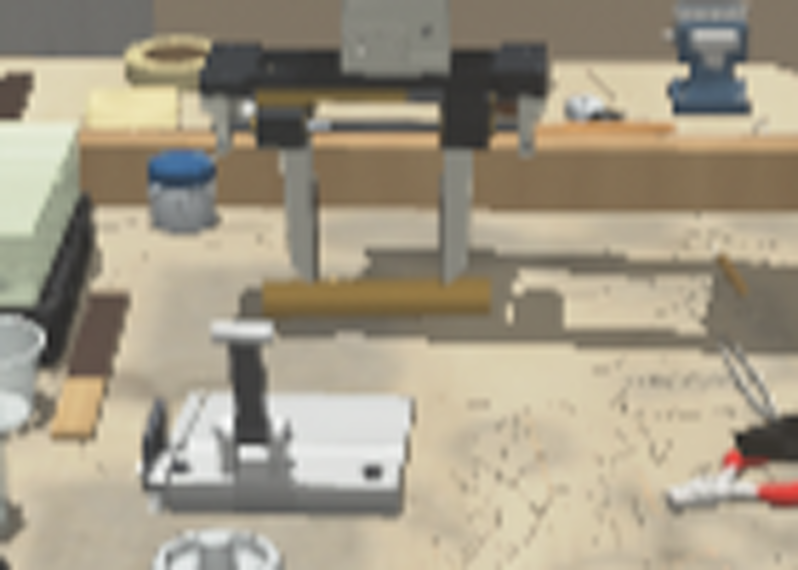

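```bash
python3 -c "
from h import *
S=cam('side');T=cam('top')
print(cast(S,[(200+505/9-.5,170+108/9-.5)],.011),cast(S,[(190+376/5.7-.5,130+297/5.7-.5)],.011))
for y in(-.044,-.03,-.013): print(y,(proj(S,[(.614,y,.011)])-[189.5,129.5])*5.7)
print((proj(S,[(.614-.04,-.0315,.0053),(.614+.04,-.0315,.0053)])-[189.5,129.5])*5.7)
"
```

```text
[[ 0.61441095 -0.04862931  0.011     ]] [[ 0.61483898 -0.04772422  0.011     ]]
-0.044 [[377.08871386 299.52109991]]
-0.03 [[375.68637492 309.05361699]]
-0.013 [[373.94853733 320.86666002]]
[[446.15219107 317.95244185]
 [305.9377985  316.52710042]]
```

```bash
python3 -c "
from h import *
S=cam('side')
print((proj(S,[(.6116-.04,-.0945,.0169),(.6116+.04,-.0945,.0169)])-[189.5,129.5])*5.7)
st=read_state();print(st['t'],st['tool_pos'],st['q'])
crop(S,190,330,130,230,5.7,'s6.png')
"
```

```text
[[453.49660825 257.93950287]
 [318.35455346 256.67389712]]
3.4 [ 0.61409301 -0.03237046  0.00630503] [-1.35802241e-01  3.31749041e-01  1.61201360e+00 -3.56234211e-04
  1.19858068e+00 -1.35170195e-01]
```

View pics/s6.png

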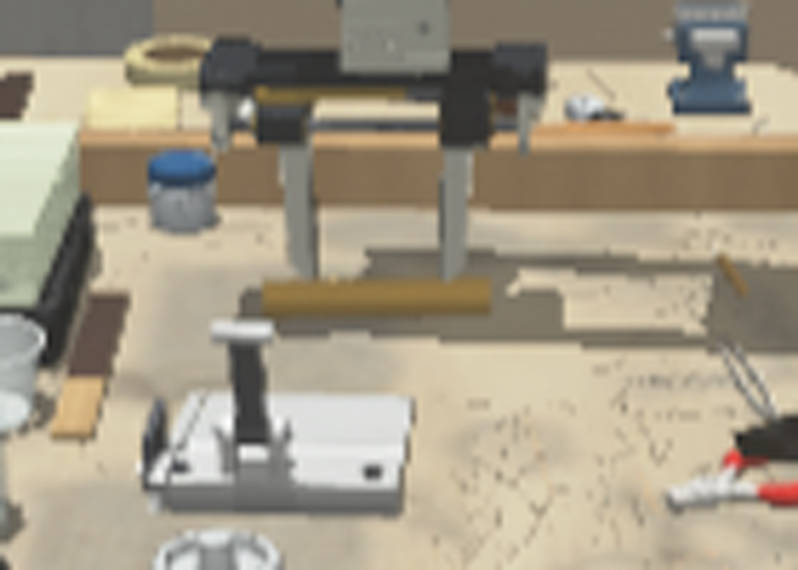

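```bash
python3 -c "
from h import *
S=cam('side');T=cam('top')
for C,o,s in((T,(209.5,119.5),5),(S,(189.5,129.5),5.7)):
  for z in(.0169,.04,.1): print(z,((proj(C,[(.6116+d,-.0945,z) for d in(-.04,.04)])-o)*s).round(0).tolist())
im=cv2.imread('pics/t4.png')[60:500,500:800];cv2.imwrite('pics/t4b.png',cv2.resize(im,None,fx=1.36,fy=1.36))
crop(T,320,400,130,230,5.9,'t7.png')
"
```

```text
0.0169 [[624.0, 398.0], [620.0, 264.0]]
0.04 [[633.0, 391.0], [628.0, 255.0]]
0.1 [[657.0, 374.0], [652.0, 229.0]]
0.0169 [[453.0, 258.0], [318.0, 257.0]]
0.04 [[453.0, 221.0], [317.0, 220.0]]
0.1 [[453.0, 124.0], [315.0, 123.0]]
```

View pics/t4b.png

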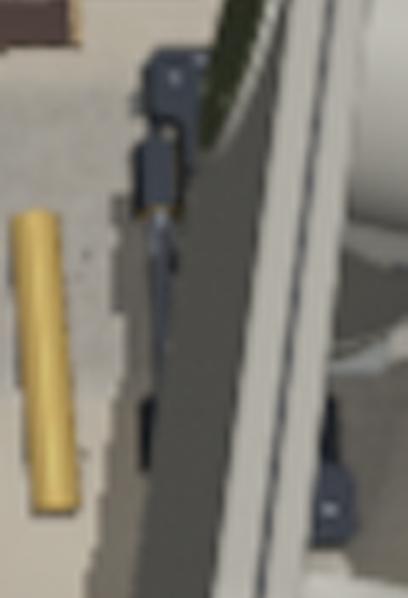

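View pics/t7.png

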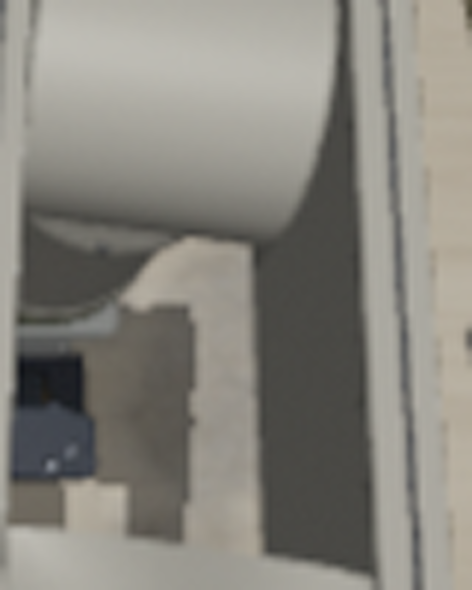

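Emit:
jog_arm:
  motion: [0.75,0.0,0.0,-0.02,0,0,0,0.75,-0.06,0.0,-0.02,0,0,0,0.75,-0.12,0.0,-0.02,0,0,0,0.75,-0.12,0.0,0.0,0,0,0,0.75,-0.12,0.0,0.02,0,0,0,0.75,-0.12,0.0,0.02,0,0,0]

```text
t: 4.1
tool_pos: [0.6125, -0.0916, -0.0055]
orientation: [-2.22, -2.218, 0.003]
force: [0.3, 0.4, -0.8]
opening: 0.07
```

```bash
python3 -c "
from h import *
to([[.614,-.095,-.01],[.614,-.095,-.018]])
S=cam('side');crop(S,190,330,130,230,5.7,'s7.png')
p=read_state()['tool_pos']
for z in(0,.01,.02,.03):print(z,((proj(S,[p+[d,0,z] for d in(-.04,.04)])-[189.5,129.5])*5.7).round(0).tolist())"
```

```text
4.1 pos [ 0.6125 -0.0916 -0.0055] F [ 0.3  0.4 -0.8] op 0.07 rel [-0.05 -0.22  0.04]
-> [ 0.614 -0.095 -0.01 ] [-0.0068  0.003   0.0089] [-0.0024 -0.0005 -0.0005]
-> [ 0.614 -0.095 -0.018] [-0.0068  0.0031  0.0249] [-0.0024 -0.0005 -0.0005]
0 [[451.0, 294.0], [317.0, 293.0]]
0.01 [[451.0, 278.0], [316.0, 277.0]]
0.02 [[451.0, 263.0], [316.0, 261.0]]
0.03 [[451.0, 247.0], [315.0, 246.0]]
```

View pics/s7.png

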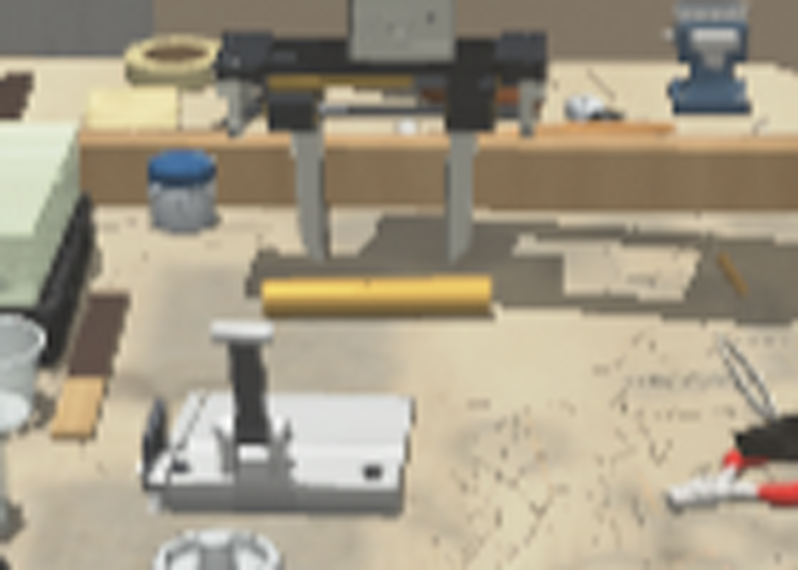

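Emit:
jog_arm:
  motion: [0.75,-0.006,0.003,0.01,-0.002,0,0,0.75,-0.006,0.003,0.018,-0.002,0,0,0.75,-0.006,0.003,0.022,-0.002,0,0,0.75,-0.006,0.003,0.022,-0.002,0,0]

```text
t: 4.55
tool_pos: [0.6141, -0.0941, -0.0164]
orientation: [-2.221, -2.221, -0.0]
force: [0.5, 0.6, -0.6]
opening: 0.0696
```

Emit:
jog_arm:
  motion: [0.75,0,0,0.004,0,0,0,0.75,0,0,0.004,0,0,0]

```text
t: 4.75
tool_pos: [0.6139, -0.094, -0.0185]
orientation: [-2.22, -2.221, 0.0]
force: [-0.8, 0.3, 0.3]
opening: 0.0697
```

Emit:
jog_arm:
  motion: [0.75,0,0,0.004,0,0,0,0.75,0,0,0.004,0,0,0]

```text
t: 4.95
tool_pos: [0.6138, -0.094, -0.0208]
orientation: [-2.22, -2.22, 0.0]
force: [-1.3, 0.4, 0.3]
opening: 0.0696
```

Emit:
jog_arm:
  motion: [0.75,0,0,0.004,0,0,0,0.75,0,0,0.004,0,0,0]

```text
t: 5.15
tool_pos: [0.6135, -0.094, -0.0231]
orientation: [-2.22, -2.22, 0.001]
force: [-0.0, -0.6, -0.4]
opening: 0.0695
```

```bash
python3 -c "
from h import *
S=cam('side');crop(S,220,300,140,210,9,'s8.png')
p=read_state()['tool_pos'];print(p,read_state()['force'])
for z in(0,.01,.02,.03):print(z,((proj(S,[p+[d,0,z] for d in(-.04,.04)])-[219.5,139.5])*9).round(0).tolist())"
```

```text
[ 0.61359272 -0.09396032 -0.02299243] [-0.89968924  0.7914165   0.72587952]
0 [[441.0, 416.0], [230.0, 414.0]]
0.01 [[441.0, 391.0], [229.0, 389.0]]
0.02 [[441.0, 367.0], [229.0, 365.0]]
0.03 [[441.0, 342.0], [228.0, 340.0]]
```

View pics/s8.png

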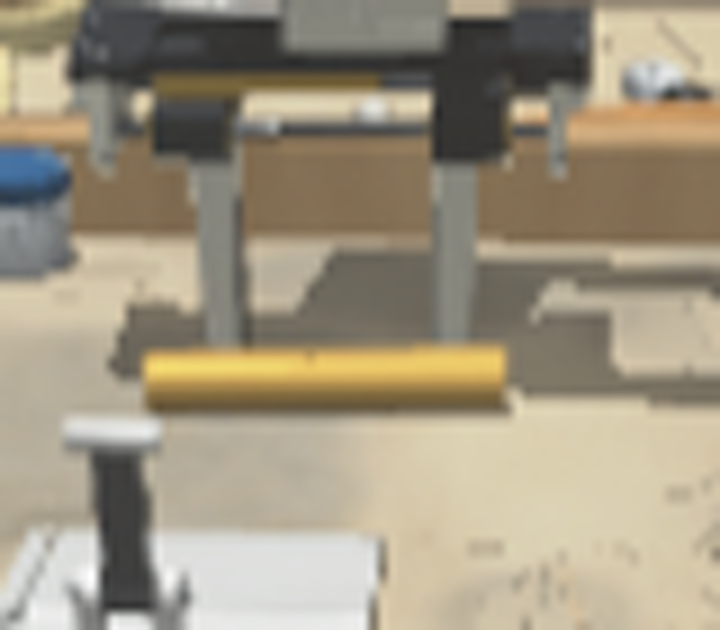

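Emit:
jog_arm:
  motion: [0.75,0,0,0.004,0,0,0,0.75,0,0,0.004,0,0,0]

```text
t: 5.4
tool_pos: [0.614, -0.094, -0.0234]
orientation: [-2.22, -2.22, 0.0]
force: [-6.1, 2.1, 12.4]
opening: 0.0696
```

Emit:
jog_arm:
  motion: [0.75,0,0,0.004,0,0,0,0.75,0,0,0.004,0,0,0]

```text
t: 5.6
tool_pos: [0.614, -0.0941, -0.0235]
orientation: [-2.22, -2.22, 0.001]
force: [-7.9, 1.9, 16.7]
opening: 0.0702
```

Emit:
jog_arm:
  motion: [0.75,0,0,-0.01,0,0,0,0.75,0.03,0,-0.01,0,0,0,0.75,0.05,0,-0.01,0,0,0,0.75,0.065,0,-0.01,0,0,0,0.75,0.08,0,-0.01,0,0,0,0.75,0.095,0,-0.01,0,0,0,0.75,0.11,0,-0.01,0,0,0,0.75,0.125,0,-0.01,0,0,0]

```text
t: 6.4
tool_pos: [0.614, -0.0309, -0.0185]
orientation: [-2.22, -2.22, 0.001]
force: [0.3, -0.7, 0.5]
opening: 0.0699
```

```bash
python3 -c "
from h import *
to([[.614,0.03,-.0183]])
S=cam('side');T=cam('top');crop(S,190,330,130,230,5.7,'s9.png');crop(T,210,370,120,240,5,'t9.png')"
```

```text
6.4 pos [ 0.614  -0.0309 -0.0185] F [ 0.3 -0.7  0.5] op 0.0699 rel [-0.05 -0.11 -0.01]
-> [ 0.614   0.03   -0.0183] [ 1.218e-01  1.000e-04 -3.000e-04] [-0.0012 -0.0006  0.0001]
```

View pics/s9.png

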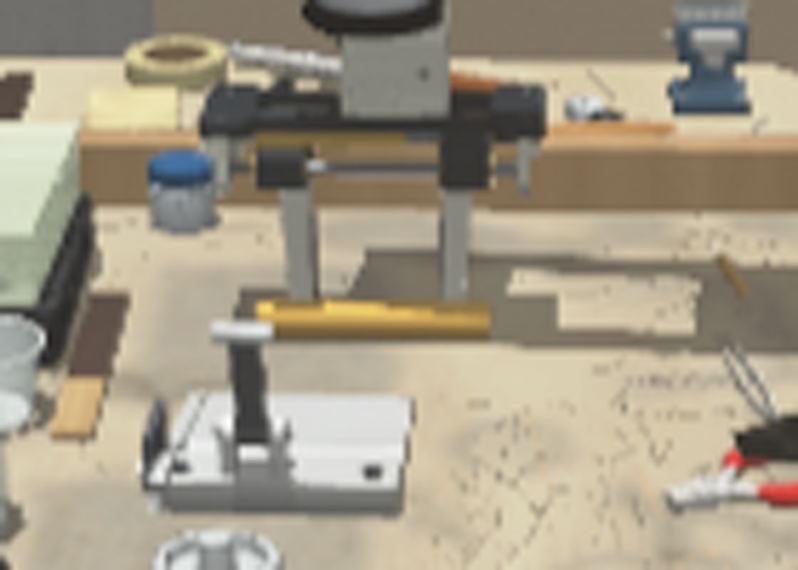

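View pics/t9.png

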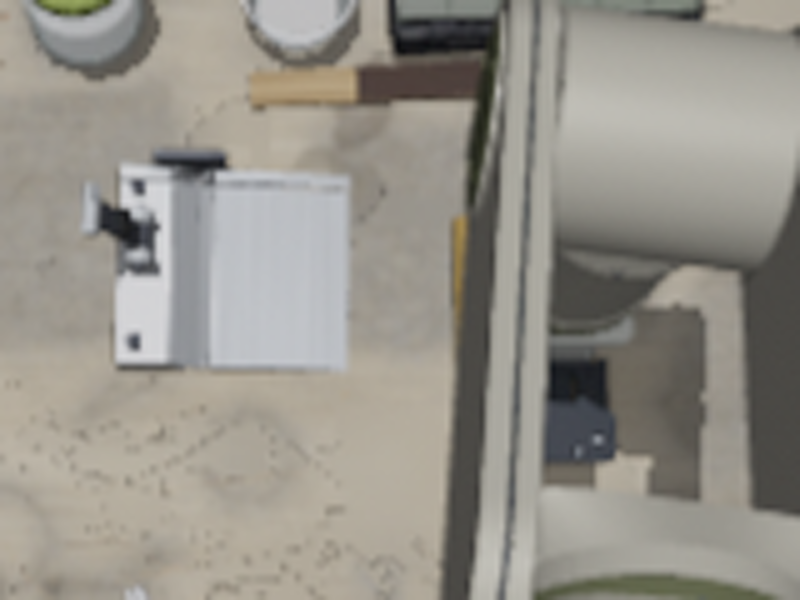

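Emit:
jog_arm:
  motion: [0.75,0.016,0,0,-0.001,0,0,0.75,0.032,0,0,-0.001,0,0,0.75,0.048,0,0,-0.001,0,0,0.75,0.064,0,0,-0.001,0,0,0.75,0.08,0,0,-0.001,0,0,0.75,0.096,0,0,-0.001,0,0,0.75,0.112,0,0,-0.001,0,0,0.75,0.128,0,0,-0.001,0,0]

```text
t: 7.3
tool_pos: [0.6138, 0.0343, -0.0184]
orientation: [-2.219, -2.222, -0.001]
force: [0.3, -0.5, 0.9]
opening: 0.0697
```

```bash
cat >> h.py <<'E'
def tubetop(C,z,lo=240,hi=340,vlo=130,vhi=225):
    hsv=cv2.cvtColor(C[0],cv2.COLOR_RGB2HSV); m=cv2.inRange(hsv,(17,140,60),(30,255,255))
    k=np.zeros_like(m);k[vlo:vhi,lo:hi]=1;m*=k
    ys,xs=np.nonzero(m); print("tube px",len(xs),"v",ys.min(),ys.max(),"u",xs.min(),xs.max())
    return cast(C,[(xs.mean(),ys.min()-.5),(xs.mean(),ys.max()+.5),(xs.min()-.5,ys.mean()),(xs.max()+.5,ys.mean())],z)
E
python3 -c "
from h import *
to([[.614,0.045,-.0183]])
S=cam('side');T=cam('top');crop(S,190,330,130,230,5.7,'s10.png');crop(T,210,370,120,240,5,'t10.png')"
```

```text
7.3 pos [ 0.6138  0.0343 -0.0184] F [ 0.3 -0.5  0.9] op 0.0697 rel [-0.07 -0.02 -0.06]
-> [ 0.614   0.045  -0.0183] [ 0.0214  0.0003 -0.0002] [-0.0002 -0.0008  0.0007]
```

View pics/s10.png

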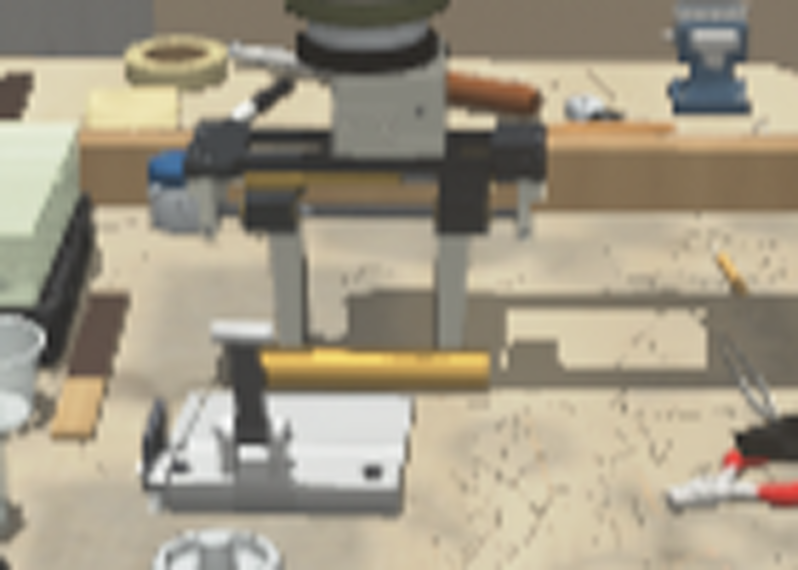

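View pics/t10.png

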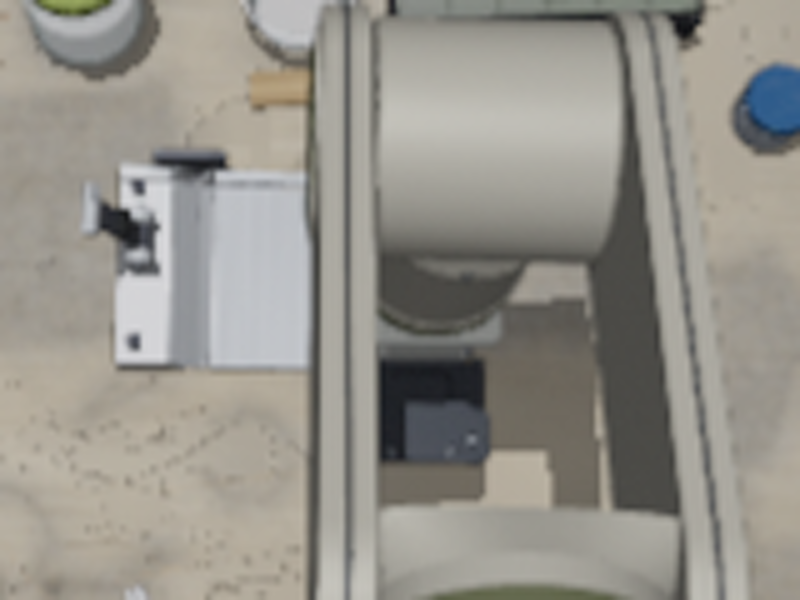

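Emit:
jog_arm:
  motion: [0.75,0.016,0,0,0,-0.001,0.001,0.75,0.032,0,-0.001,0,-0.001,0.001,0.75,0.048,0,-0.003,0,-0.001,0.001,0.75,0.064,0,-0.005,0,-0.001,0.001,0.75,0.08,0,-0.007,0,-0.001,0.001,0.75,0.096,0,-0.009,0,-0.001,0.001,0.75,0.112,0,-0.011,0,-0.001,0.001,0.75,0.128,0,-0.0135,0,-0.001,0.001]

```text
t: 8.2
tool_pos: [0.6136, 0.0995, -0.0115]
orientation: [-2.221, -2.222, 0.001]
force: [0.0, -2.1, 2.4]
opening: 0.0698
```

```bash
python3 -c "
from h import *
to([[.614,0.128,-.0077]])
S=cam('side');crop(S,190,330,140,240,5.7,'s11.png')"
```

```text
8.2 pos [ 0.6136  0.0995 -0.0115] F [ 0.  -2.1  2.4] op 0.0698 rel [-0.   -0.03 -0.03]
-> [ 0.614   0.128  -0.0077] [ 0.0571  0.0008 -0.0076] [-0.0003 -0.      0.0003]
```

View pics/s11.png

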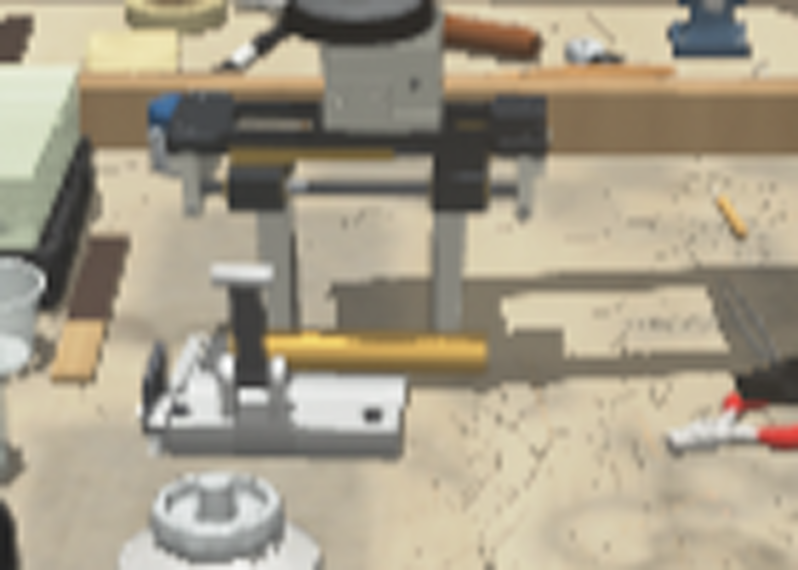

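Emit:
jog_arm:
  motion: [0.75,0.01,0,-0.001,0,0,0,0.75,0.02,0,-0.0025,0,0,0,0.75,0.03,0,-0.004,0,0,0,0.75,0.04,0,-0.005,0,0,0,0.75,0.05,0,-0.0065,0,0,0,0.75,0.056,0,-0.0075,0,0,0,0.75,0.06,0,-0.008,0,0,0,0.75,0.064,0,-0.008,0,0,0]

```text
t: 9.05
tool_pos: [0.6134, 0.1332, -0.0075]
orientation: [-2.219, -2.222, -0.001]
force: [0.6, -0.6, -0.5]
opening: 0.0696
```

```bash
python3 -c "
from h import *
to([[.614,0.1362,-.0077]])
S=cam('side');crop(S,190,330,140,240,5.7,'s12.png')"
```

```text
9.05 pos [ 0.6134  0.1332 -0.0075] F [ 0.6 -0.6 -0.5] op 0.0696 rel [-0.06 -0.04 -0.07]
-> [ 0.614   0.1362 -0.0077] [0.006  0.0012 0.0004] [-0.0004 -0.0007  0.0007]
```

View pics/s12.png

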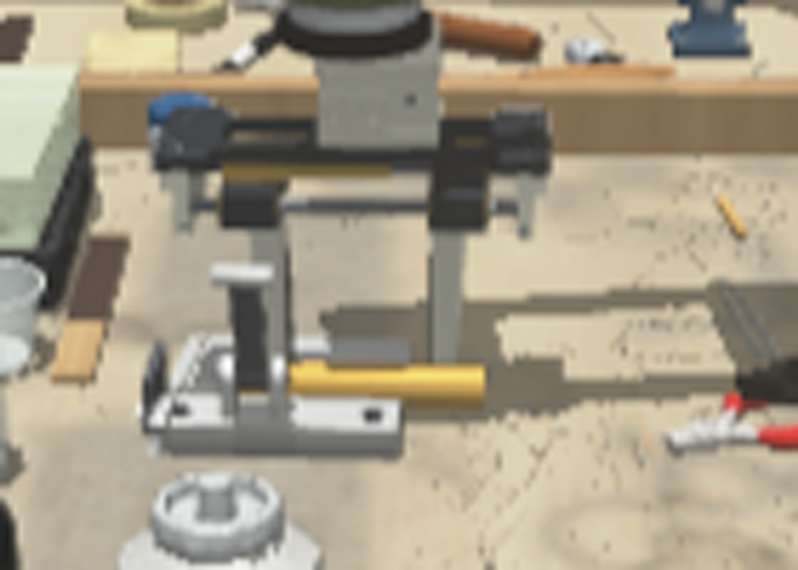

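Emit:
jog_arm:
  motion: [0.75,-0.04,0,0,0,0,0,0.75,-0.08,0,-0.06,0,0,0,0.75,-0.1,-0.05,-0.15,0,0,0,0.0,-0.2,-0.15,-0.2,0,0,0,0.0,-0.3,-0.2,-0.2,0,0,0,0.0,-0.36,-0.24,-0.2,0,0,0,0.0,-0.36,-0.24,-0.2,0,0,0]

```text
t: 9.8
tool_pos: [0.4918, -0.0497, 0.0928]
orientation: [-2.222, -2.22, 0.0]
force: [-0.3, 0.2, 0.4]
opening: 0.0425
```

```bash
python3 -c "
from h import *
to([[.614,0.1362,-.0077]])
S=cam('side');T=cam('top')
print((proj(S,[(.614-.065,.1547,.0176),(.614,.1547,.0176),(.614+.065,.1547,.0176)])-[199.5,169.5])*9)
over(S,200,280,170,240,9,'s13.png',[]);crop(T,210,350,120,220,5.7,'t13.png')"
```

```text
9.8 pos [ 0.4918 -0.0497  0.0928] F [-0.3  0.2  0.4] op 0.0425 rel [-0.   -0.02  0.05]
-> [ 0.614   0.1362 -0.0077] [0.3721 0.2442 0.201 ] [-0.0002 -0.     -0.0005]
[[675.24222701 339.66364313]
 [469.27504686 337.22752765]
 [264.01844625 334.80142042]]
```

View pics/s13.png

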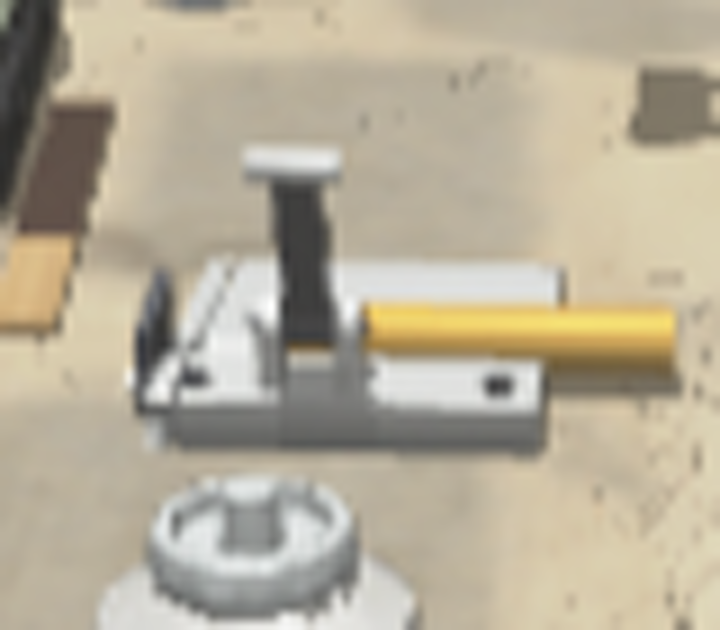

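View pics/t13.png

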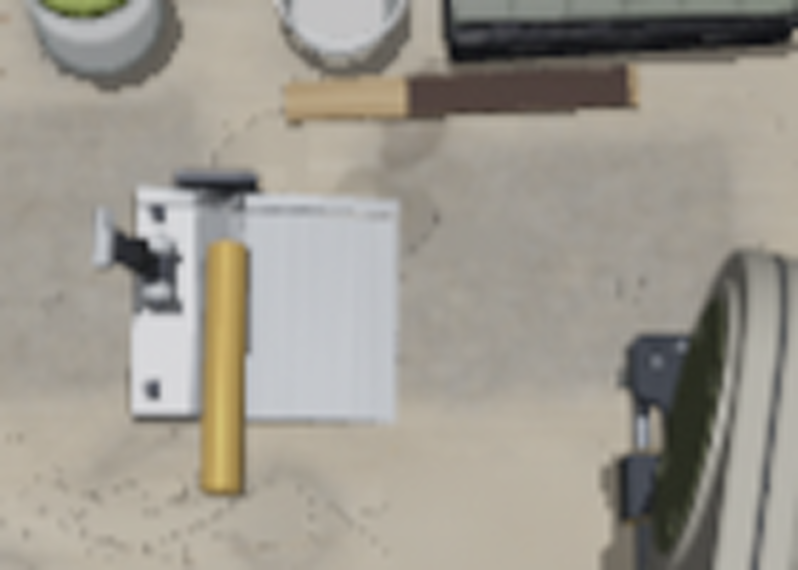

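```bash
python3 -c "
from h import *
to([[.515,0.154,.05],[.515,.154,-.0133]],90)"
```

```text
9.9 pos [ 0.4928 -0.0488  0.0927] F [ 0.1  0.4 -0.2] op 0.0346 rel [-3.000e-02 -3.000e-02  9.011e+01]
-> [0.515 0.154 0.05 ] [0.4057 0.0437 0.0857] [ 3.0000e-04 -4.0000e-04 -1.0013e+00]
-> [ 0.515   0.154  -0.0133] [0.4056 0.0437 0.2123] [ 3.0000e-04 -4.0000e-04 -1.0013e+00]
```

Emit:
jog_arm:
  motion: [0,0.1,0.04,0.02,0,0,-0.1,0,0.2,0.04,0.04,0,0,-0.2,0,0.3,0.04,0.06,0,0,-0.3,0,0.4,0.04,0.08,0,0,-0.4,0,0.406,0.04,0.08,0,0,-0.6,0,0.406,0.044,0.085,0,0,-0.7,0,0.406,0.044,0.085,0,0,-0.9,0,0.406,0.044,0.085,0,0,-1.0]

```text
t: 10.7
tool_pos: [0.5151, 0.1558, 0.0499]
orientation: [-0.565, -3.089, -0.001]
force: [0.1, 0.7, -0.5]
opening: 0.0005
```

```bash
python3 -c "
from h import *
to([[.515,0.154,.05],[.515,.154,-.0133]],90)"
```

```text
10.7 pos [0.5151 0.1558 0.0499] F [ 0.1  0.7 -0.5] op 0.0005 rel [-0.05 -0.05 20.74]
-> [0.515 0.154 0.05 ] [-0.0011 -0.0034 -0.0002] [ 0.0006 -0.0005 -0.2304]
-> [ 0.515   0.154  -0.0133] [-0.0013 -0.0035  0.1264] [ 0.0006 -0.0005 -0.2304]
```

Emit:
jog_arm:
  motion: [0,-0.001,-0.0035,0,0,0,-0.23,0,-0.001,-0.0035,0,0,0,-0.23,0,-0.001,-0.0035,0.05,0,0,-0.23,0,-0.001,-0.0035,0.11,0,0,-0.23,0,-0.001,-0.0035,0.126,0,0,-0.23,0,-0.001,-0.0035,0.126,0,0,-0.23]

```text
t: 11.3
tool_pos: [0.5131, 0.1544, -0.0148]
orientation: [-0.001, -3.137, -0.001]
force: [0.5, 0.5, 0.9]
opening: 0.0004
```

```bash
python3 -c "
from h import *
to([[.54,0.154,-.0133],[.57,.154,-.0133]],90)
S=cam('side');T=cam('top')
crop(S,200,340,140,240,5.7,'s14.png');crop(T,210,350,120,220,5.7,'t14.png')"
```

```text
11.3 pos [ 0.5131  0.1544 -0.0148] F [0.5 0.5 0.9] op 0.0004 rel [-0.03 -0.26  0.02]
-> [ 0.54    0.154  -0.0133] [-0.0537 -0.0008 -0.0033] [ 0.0003 -0.0029 -0.0002]
-> [ 0.57    0.154  -0.0133] [-0.1137 -0.0008 -0.0036] [ 0.0003 -0.0029 -0.0002]
```

View pics/s14.png

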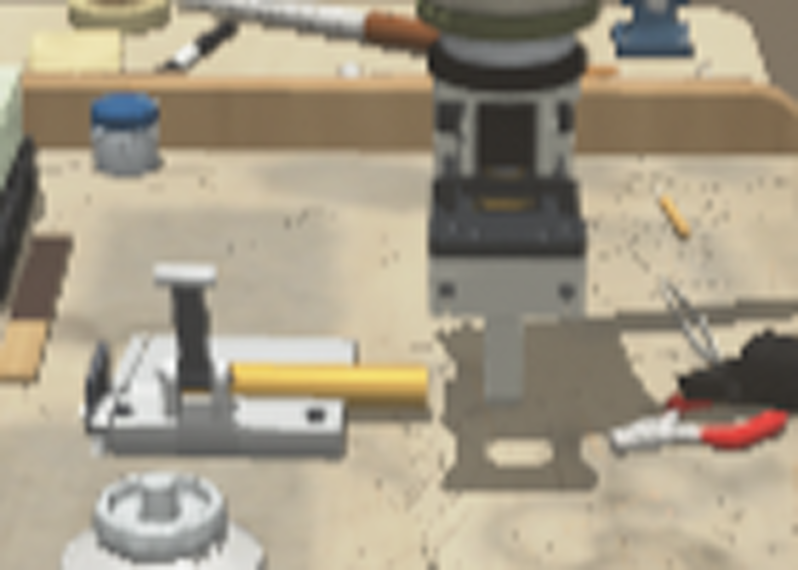

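View pics/t14.png

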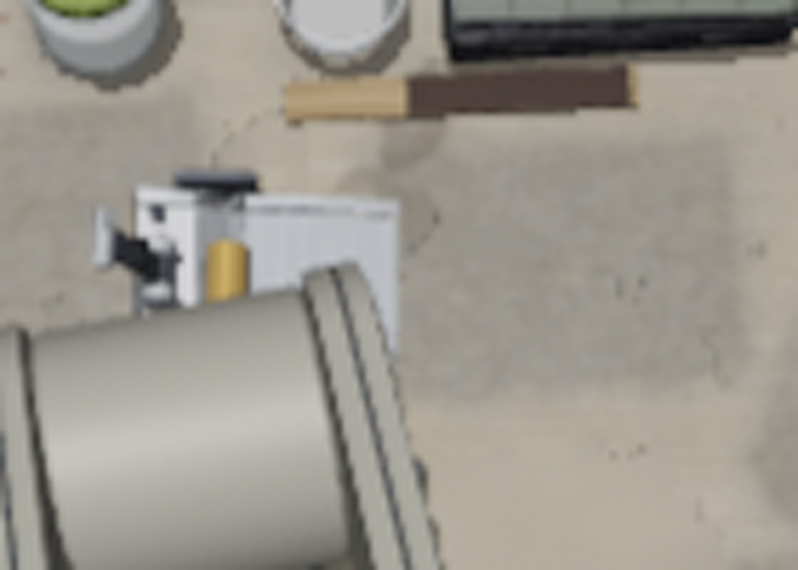

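Emit:
jog_arm:
  motion: [0,-0.04,0,-0.003,0,-0.003,0,0,-0.054,0,-0.003,0,-0.003,0,0,-0.064,0,-0.003,0,-0.003,0,0,-0.074,0,-0.003,0,-0.003,0,0,-0.084,0,-0.003,0,-0.003,0,0,-0.092,0,-0.003,0,-0.003,0,0,-0.098,0,-0.003,0,-0.003,0,0,-0.104,0,-0.003,0,-0.003,0]

```text
t: 12.2
tool_pos: [0.5675, 0.1545, -0.0109]
orientation: [0.001, 3.137, 0.002]
force: [-1.6, -1.0, 0.7]
opening: 0.0007
```

```bash
python3 -c "
from h import *
to([[.57,.154,-.0133]],90)
S=cam('side');T=cam('top')
crop(S,200,280,170,240,9,'s15.png');crop(T,210,350,120,220,5.7,'t15.png')"
```

```text
12.2 pos [ 0.5675  0.1545 -0.0109] F [-1.6 -1.   0.7] op 0.0007 rel [-0.06  0.25  0.03]
-> [ 0.57    0.154  -0.0133] [-0.005  -0.0009  0.0048] [ 0.0007  0.0028 -0.0003]
```

View pics/s15.png

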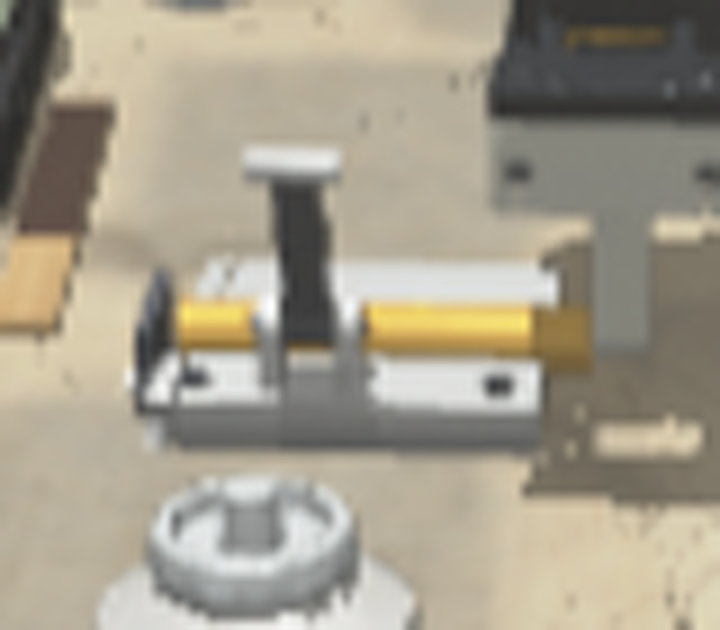

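View pics/t15.png

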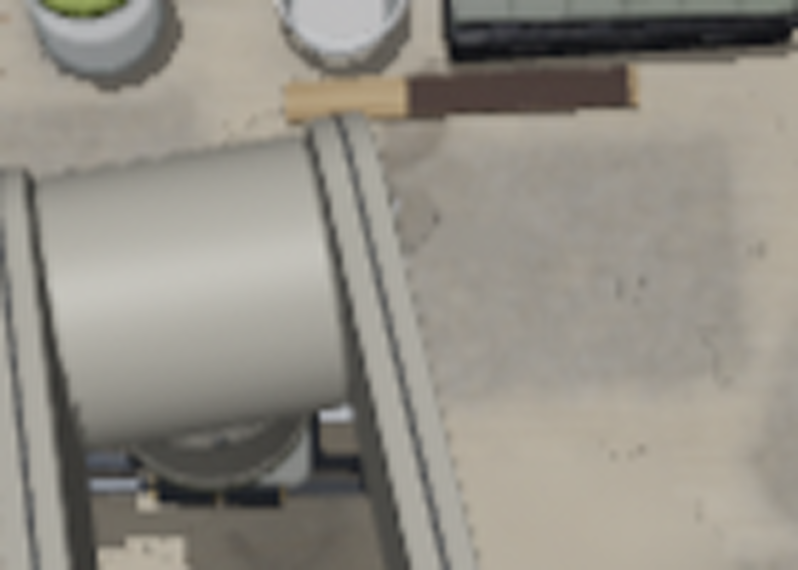

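Emit:
jog_arm:
  motion: [0,-0.003,0,0.003,0,0.003,0,0,-0.005,0,0.003,0,0.003,0,0,-0.005,0,0.003,0,0.003,0]

```text
t: 12.6
tool_pos: [0.5705, 0.1545, -0.0124]
orientation: [0.001, 3.141, 0.002]
force: [-0.0, 0.4, -0.9]
opening: 0.0002
```

Emit:
jog_arm:
  motion: [0,-0.003,0,0,0,0,0,0,-0.003,0,0,0,0,0]

```text
t: 12.8
tool_pos: [0.5718, 0.1545, -0.0125]
orientation: [-0.001, -3.141, -0.002]
force: [-1.6, -0.4, 1.1]
opening: 0.0003
```

Emit:
jog_arm:
  motion: [0,-0.003,0,0,0,0,0,0,-0.003,0,0,0,0,0]

```text
t: 13.0
tool_pos: [0.5718, 0.1545, -0.0127]
orientation: [-0.001, -3.138, -0.002]
force: [-8.6, -0.4, 6.3]
opening: 0.0004
```

Emit:
jog_arm:
  motion: [0,-0.003,0,0,0,0,0,0,-0.003,0,0,0,0,0]

```text
t: 13.2
tool_pos: [0.5717, 0.1545, -0.0129]
orientation: [-0.001, -3.135, -0.001]
force: [-10.3, -1.0, 7.0]
opening: 0.001
```

Emit:
jog_arm:
  motion: [0,0.02,0,0,0,0,0,0,0.08,0,0,0,0,0,0,0.1,0,-0.1,0,0,0,0,0.1,0,-0.2,0,0,0,0,0.1,0,-0.28,0,0,0,0,0.1,0,-0.28,0,0,0]

```text
t: 13.8
tool_pos: [0.5274, 0.1555, 0.1356]
orientation: [0.0, 3.135, 0.005]
force: [0.3, 0.1, 1.1]
opening: 0.0006
```

```bash
python3 -c "
from h import *
to([[.6593,.25,.125],[.6593,.25,.067]],90)
S=cam('side');T=cam('top')
crop(S,200,280,170,240,9,'s16.png');crop(T,210,350,120,220,5.7,'t16.png')"
```

```text
13.8 pos [0.5274 0.1555 0.1356] F [0.3 0.1 1.1] op 0.0006 rel [-0.19  0.39  0.01]
-> [0.6593 0.25   0.125 ] [-0.2637  0.189   0.0235] [ 0.0021  0.0043 -0.0001]
-> [0.6593 0.25   0.067 ] [-0.2629  0.1886  0.1395] [ 0.0021  0.0043 -0.0001]
```

View pics/s16.png

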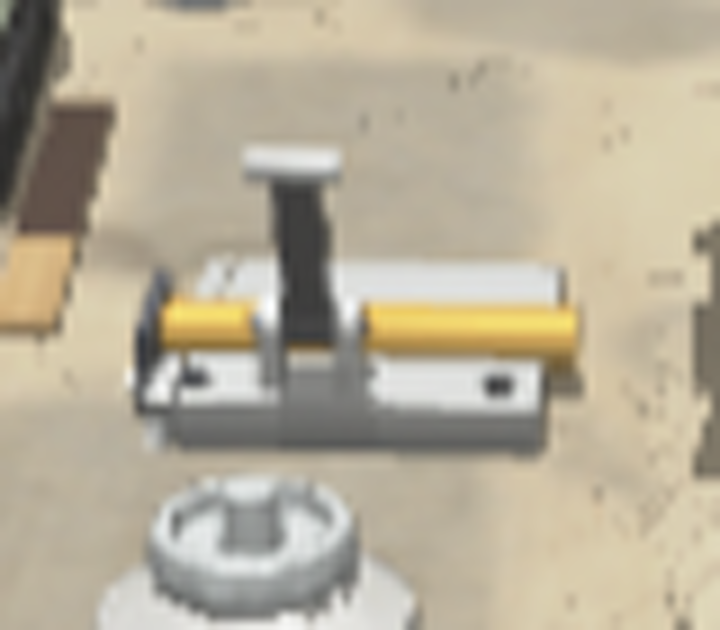

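View pics/t16.png

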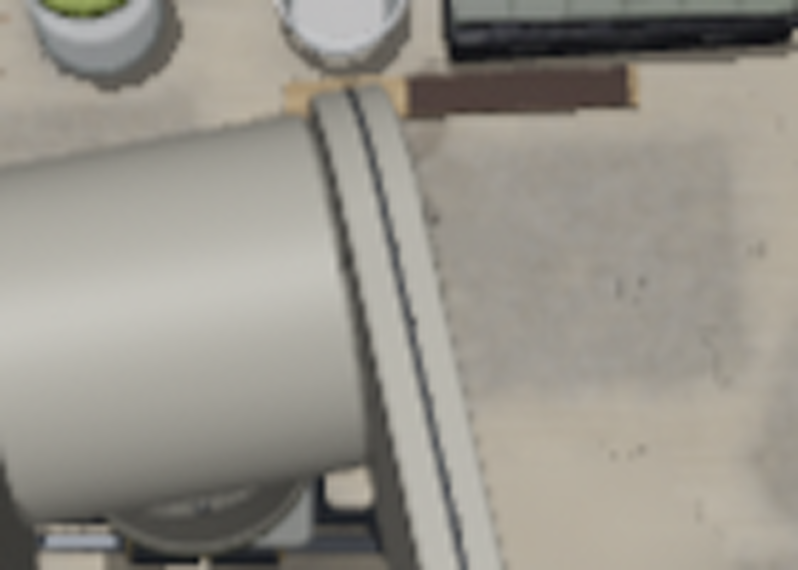

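Emit:
jog_arm:
  motion: [0,-0.05,0.08,0,0.002,0.004,0,0,-0.1,0.16,0,0.002,0.004,0,0,-0.2,0.189,0.01,0.002,0.004,0,0,-0.263,0.189,0.02,0.002,0.004,0,0,-0.263,0.189,0.02,0.002,0.004,0,0,-0.263,0.189,0.08,0.002,0.004,0,0,-0.263,0.189,0.13,0.002,0.004,0,0,-0.263,0.189,0.139,0.002,0.004,0]

```text
t: 14.7
tool_pos: [0.6507, 0.2479, 0.0529]
orientation: [-0.001, -3.124, 0.007]
force: [-0.4, 0.5, -0.3]
opening: 0.0005
```

```bash
python3 -c "
from h import *
to([[.6593,.25,.067],[.6593,.18,.067]],90)
S=cam('side')
crop(S,180,290,145,240,7,'s17.png')"
```

```text
14.7 pos [0.6507 0.2479 0.0529] F [-0.4  0.5 -0.3] op 0.0005 rel [ 0.25 -1.03  0.03]
-> [0.6593 0.25   0.067 ] [-0.0167  0.004  -0.0285] [-0.0028 -0.0114 -0.0003]
-> [0.6593 0.18   0.067 ] [-0.0167 -0.136  -0.0279] [-0.0028 -0.0114 -0.0003]
```

View pics/s17.png

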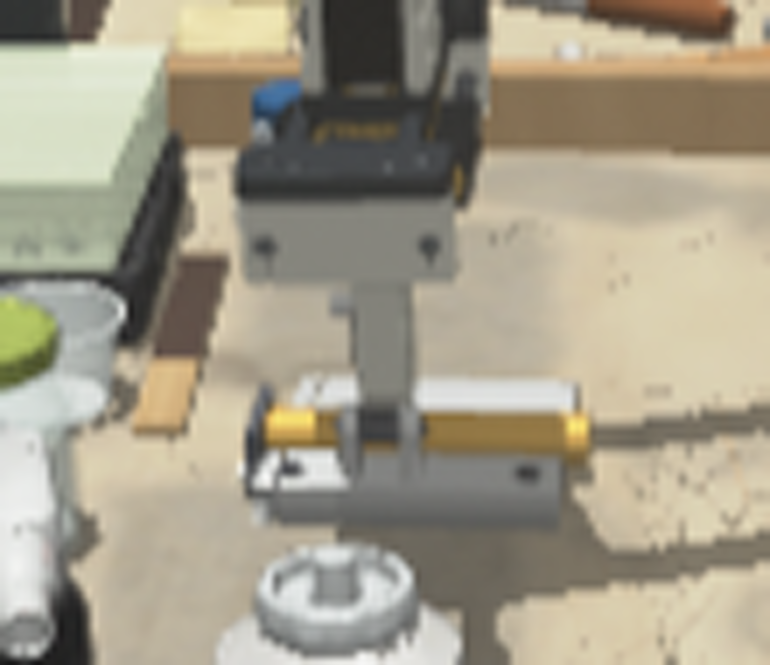

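Emit:
jog_arm:
  motion: [0,-0.015,0.0,-0.022,-0.003,-0.011,0,0,-0.015,0.0,-0.022,-0.003,-0.011,0]

```text
t: 14.95
tool_pos: [0.6611, 0.2485, 0.0685]
orientation: [0.001, 3.136, 0.003]
force: [0.2, -0.4, 0.6]
opening: 0.0001
```

```bash
python3 -c "
from h import *
to([[.6593,.25,.067],[.6593,.18,.067]],90)"
```

```text
14.95 pos [0.6611 0.2485 0.0685] F [ 0.2 -0.4  0.6] op 0.0001 rel [-0.12  0.32  0.03]
-> [0.6593 0.25   0.067 ] [0.0035 0.0029 0.003 ] [ 0.0013  0.0036 -0.0004]
-> [0.6593 0.18   0.067 ] [ 0.0034 -0.1371  0.0027] [ 0.0013  0.0036 -0.0004]
```

Emit:
jog_arm:
  motion: [0,0.003,-0.01,0.008,0.001,0.003,0,0,0.003,-0.025,0.008,0.001,0.003,0,0,0.003,-0.038,0.008,0.001,0.003,0,0,0.003,-0.051,0.008,0.001,0.003,0,0,0.003,-0.064,0.008,0.001,0.003,0,0,0.003,-0.077,0.008,0.001,0.003,0,0,0.003,-0.09,0.008,0.001,0.003,0,0,0.003,-0.1,0.008,0.001,0.003,0]

```text
t: 15.75
tool_pos: [0.6594, 0.1977, 0.0641]
orientation: [0.001, 3.141, 0.0]
force: [0.4, 1.8, -0.7]
opening: 0.0004
```

```bash
python3 -c "
from h import *
to([[.6593,.19,.067],[.6593,.18,.067]],90)
S=cam('side')
crop(S,180,290,145,240,7,'s18.png')"
```

```text
15.75 pos [0.6594 0.1977 0.0641] F [ 0.4  1.8 -0.7] op 0.0004 rel [-0.01  0.03  0.05]
-> [0.6593 0.19   0.067 ] [ 0.0002 -0.0154 -0.0057] [ 0.0002  0.0003 -0.0005]
-> [0.6593 0.18   0.067 ] [ 0.0002 -0.0354 -0.0057] [ 0.0002  0.0003 -0.0005]
```

View pics/s18.png

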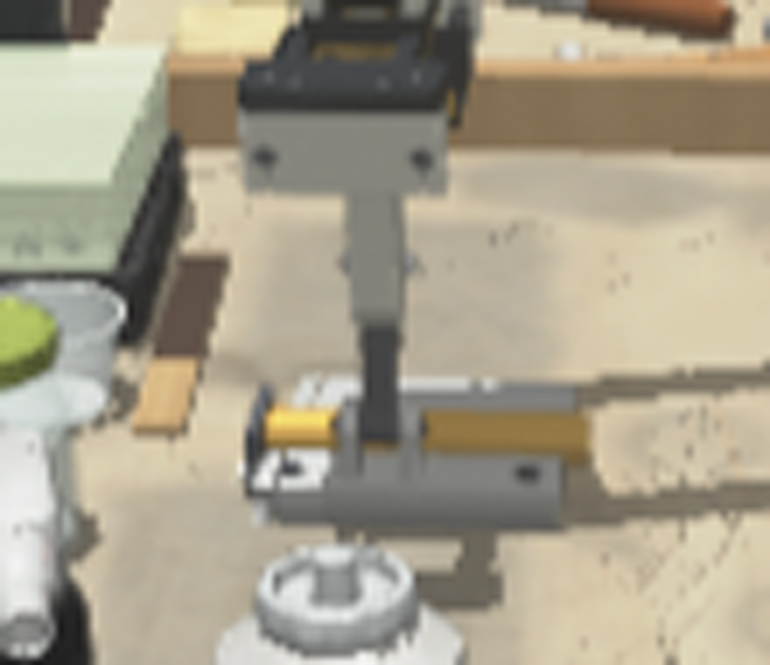

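Emit:
jog_arm:
  motion: [0,0,-0.012,0,0,0,0,0,0,-0.024,0,0,0,0,0,0,-0.036,0,0,0,0,0,0,-0.048,0,0,0,0,0,0,-0.06,0.002,0,0,0,0,0,-0.068,0.004,0,0,0]

```text
t: 16.4
tool_pos: [0.6595, 0.1622, 0.0622]
orientation: [0.003, 3.141, -0.001]
force: [-0.1, 0.8, 0.1]
opening: 0.0005
```

```bash
python3 -c "
from h import *
to([[.6593,.165,.067],[.6593,.18,.067]],90)
S=cam('side')
crop(S,180,290,145,240,7,'s19.png')"
```

```text
16.4 pos [0.6595 0.1622 0.0622] F [-0.1  0.8  0.1] op 0.0005 rel [0.02 0.04 0.09]
-> [0.6593 0.165  0.067 ] [ 0.0005  0.0055 -0.0097] [-0.0002  0.0004 -0.001 ]
-> [0.6593 0.18   0.067 ] [ 0.0006  0.0355 -0.0097] [-0.0002  0.0004 -0.001 ]
```

View pics/s19.png

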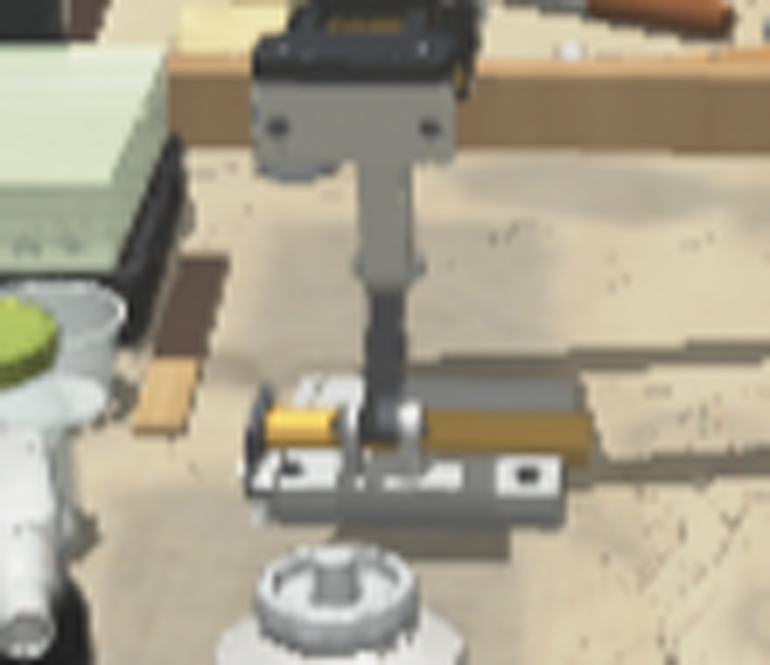

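```bash
python3 -c "
from h import *
S=cam('side')
for th in(1.92,1.4,1.3,1.2,1.1,1.0,.9,.8):
  P=jw(np.array(arm(th))/1000); print(th,P.mean(0).round(4),((proj(S,P)-[179.5,144.5])*7).round(0).tolist())"
```

```text
1.92 [0.66   0.2113 0.1   ] [[407.0, 306.0], [333.0, 305.0]]
1.4 [0.66   0.1775 0.103 ] [[415.0, 264.0], [343.0, 263.0]]
1.3 [0.66   0.171  0.1016] [[416.0, 261.0], [345.0, 260.0]]
1.2 [0.66   0.1648 0.0995] [[418.0, 260.0], [347.0, 259.0]]
1.1 [0.66   0.1588 0.0968] [[420.0, 260.0], [349.0, 259.0]]
1.0 [0.66   0.153  0.0935] [[421.0, 262.0], [351.0, 262.0]]
0.9 [0.66   0.1477 0.0897] [[423.0, 266.0], [353.0, 265.0]]
0.8 [0.66   0.1427 0.0853] [[424.0, 271.0], [354.0, 270.0]]
```

Emit:
jog_arm:
  motion: [0,0,0.008,-0.02,0,0,0,0,0,0.008,-0.055,0,0,0,0,0,-0.02,-0.055,0,0,0,0,0,-0.048,-0.055,0,0,0,0,0,-0.048,-0.05,0,0,0]

```text
t: 17.0
tool_pos: [0.6598, 0.1355, 0.0873]
orientation: [0.006, 3.141, -0.002]
force: [-0.4, -0.2, -0.1]
opening: 0.0003
```

```bash
python3 -c "
from h import *
to([[.6593,.138,.062],[.6593,.129,.045],[.6593,.1247,.03],[.6593,.1227,.0197]],90)
S=cam('side');T=cam('top')
crop(S,180,290,145,240,7,'s20.png');crop(T,210,350,120,220,5.7,'t20.png')"
```

```text
17.0 pos [0.6598 0.1355 0.0873] F [-0.4 -0.2 -0.1] op 0.0003 rel [0.08 0.06 0.22]
-> [0.6593 0.138  0.062 ] [0.001  0.0051 0.0506] [-0.0009  0.0006 -0.0025]
-> [0.6593 0.129  0.045 ] [ 0.001  -0.0129  0.0846] [-0.0009  0.0006 -0.0025]
-> [0.6593 0.1247 0.03  ] [ 0.001  -0.0214  0.1146] [-0.0009  0.0006 -0.0025]
-> [0.6593 0.1227 0.0197] [ 0.001  -0.0254  0.1352] [-0.0009  0.0006 -0.0025]
```

View pics/s20.png

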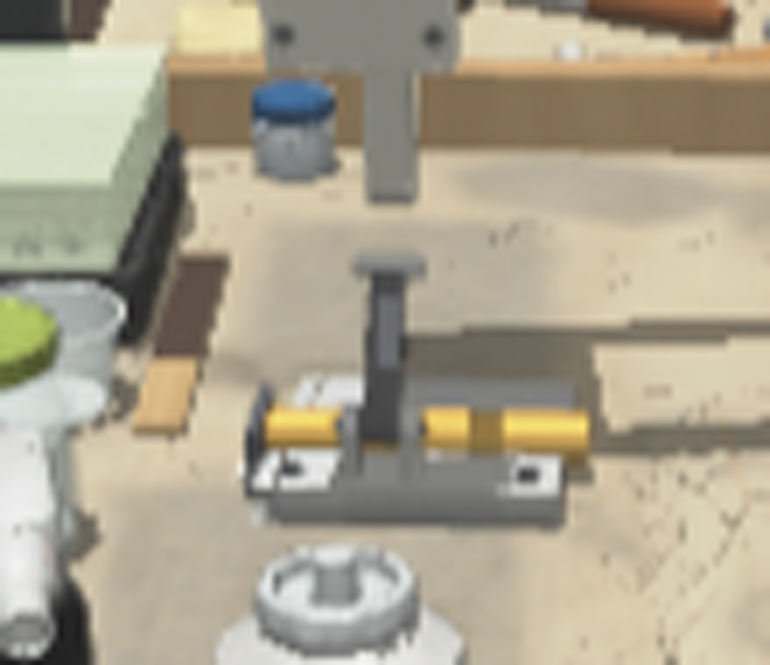

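Emit:
jog_arm:
  motion: [0,0,0.013,0.025,0,0,-0.002,0,0,0.011,0.045,0,0,-0.002,0,0,0.007,0.055,0,0,-0.002,0,0,0.001,0.065,0,0,-0.002,0,0,-0.005,0.075,0,0,-0.002,0,0,-0.011,0.085,0,0,-0.002,0,0,-0.015,0.095,0,0,-0.002,0,0,-0.019,0.105,0,0,-0.002]

```text
t: 17.9
tool_pos: [0.6581, 0.1276, 0.0324]
orientation: [-0.0, -3.139, 0.001]
force: [0.3, 1.0, 0.4]
opening: 0.0006
```

```bash
python3 -c "
from h import *
to([[.6593,.1247,.03],[.6593,.1227,.0197]],90)
S=cam('side')
crop(S,180,290,145,240,7,'s21.png')"
```

```text
17.9 pos [0.6581 0.1276 0.0324] F [0.3 1.  0.4] op 0.0006 rel [ 0.03 -0.14  0.01]
-> [0.6593 0.1247 0.03  ] [-0.0024 -0.0059  0.0048] [-0.0003 -0.0015 -0.0001]
-> [0.6593 0.1227 0.0197] [-0.0025 -0.0099  0.0254] [-0.0003 -0.0015 -0.0001]
```

View pics/s21.png

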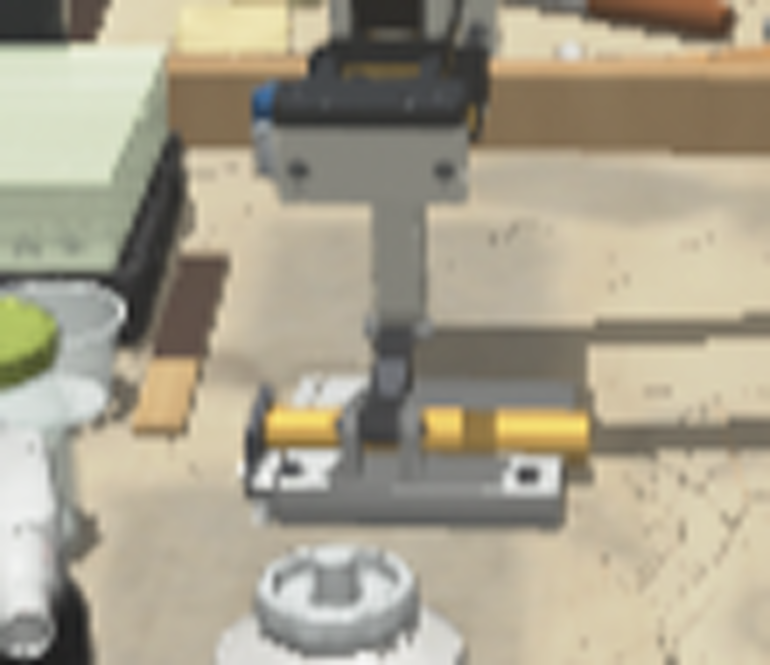

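Emit:
jog_arm:
  motion: [0,-0.002,-0.004,0.008,0,-0.001,0,0,-0.002,-0.008,0.014,0,-0.001,0,0,-0.002,-0.01,0.019,0,-0.001,0,0,-0.002,-0.011,0.022,0,-0.001,0,0,-0.002,-0.011,0.022,0,-0.001,0]

```text
t: 18.45
tool_pos: [0.6585, 0.1215, 0.0202]
orientation: [-0.001, -3.139, 0.002]
force: [0.7, -0.6, -0.6]
opening: 0.0007
```

Emit:
jog_arm:
  motion: [0,0,0,0.004,0,0,0,0,0,0,0.004,0,0,0]

```text
t: 18.65
tool_pos: [0.6587, 0.1214, 0.0184]
orientation: [-0.001, -3.14, 0.002]
force: [0.2, -1.0, 0.4]
opening: 0.0004
```

```bash
python3 -c "
from h import *
to([[.6593,.1227,.0167]],90)
S=cam('side')
crop(S,210,280,175,235,10,'s22.png')"
```

```text
18.65 pos [0.6587 0.1214 0.0184] F [ 0.2 -1.   0.4] op 0.0004 rel [ 0.07 -0.09  0.03]
-> [0.6593 0.1227 0.0167] [-0.0011  0.0026  0.0034] [-0.0007 -0.001  -0.0003]
```

View pics/s22.png

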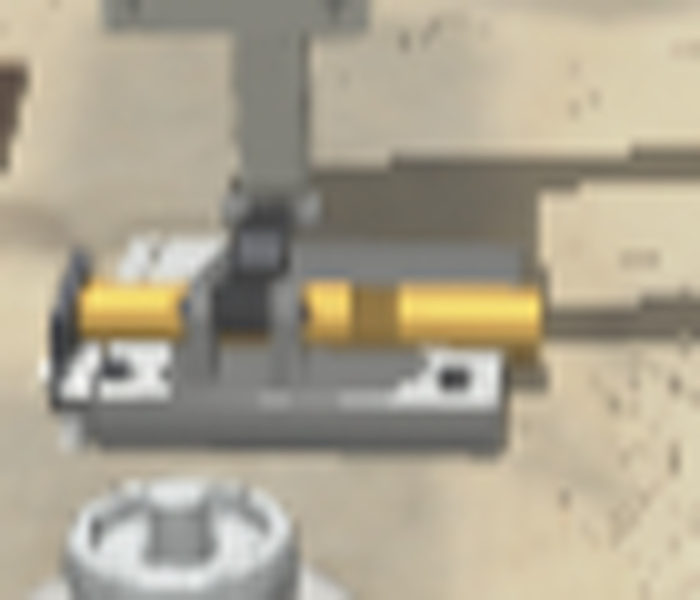

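Emit:
jog_arm:
  motion: [0,0,0,0.003,0,0,0,0,0,0,0.003,0,0,0]

```text
t: 18.9
tool_pos: [0.6589, 0.1214, 0.0179]
orientation: [-0.001, -3.14, 0.002]
force: [-3.0, -0.1, 7.4]
opening: 0.0004
```

Emit:
jog_arm:
  motion: [0,0,0,0.006,0,0,0,0,0,0,0.006,0,0,0]

```text
t: 19.1
tool_pos: [0.6591, 0.1213, 0.0172]
orientation: [-0.0, -3.141, 0.002]
force: [-8.8, -1.7, 16.2]
opening: 0.0005
```

Emit:
jog_arm:
  motion: [0,0,0,0.01,0,0,0,0,0,0,0.01,0,0,0,0,0,0,0.01,0,0,0]

```text
t: 19.4
tool_pos: [0.6594, 0.1213, 0.0164]
orientation: [-0.0, -3.141, 0.003]
force: [-16.0, -2.4, 28.7]
opening: 0.0008
```

Emit:
jog_arm:
  motion: [0,0,0,-0.004,0,0,0,0,0,0,-0.02,0,0,0,0,0,0,-0.1,0,0,0,0,0,-0.06,-0.18,0,0,0,0,0.1,-0.16,-0.24,0,0,0,0,0.2,-0.26,-0.24,0,0,0,0,0.25,-0.36,-0.24,0,0,0,0,0.25,-0.36,-0.24,0,0,0]

```text
t: 20.2
tool_pos: [0.5335, -0.0592, 0.1371]
orientation: [-0.001, 3.141, -0.003]
force: [0.5, -1.3, -0.8]
opening: 0.0005
```

```bash
python3 -c "
from h import *
to([[.6593,.1227,.0167]],90)
S=cam('side');T=cam('top')
over(S,200,280,170,240,9,'s23.png',jm(0.0)[-1:]);crop(T,210,350,120,220,5.7,'t23.png')
crop(T,60,400,60,380,1.8,'t23b.png')"
```

```text
20.2 pos [ 0.5335 -0.0592  0.1371] F [ 0.5 -1.3 -0.8] op 0.0005 rel [ 0.12  0.02 -0.04]
-> [0.6593 0.1227 0.0167] [-0.2518  0.3641  0.2402] [-0.0013  0.0002  0.0005]
```

View pics/s23.png

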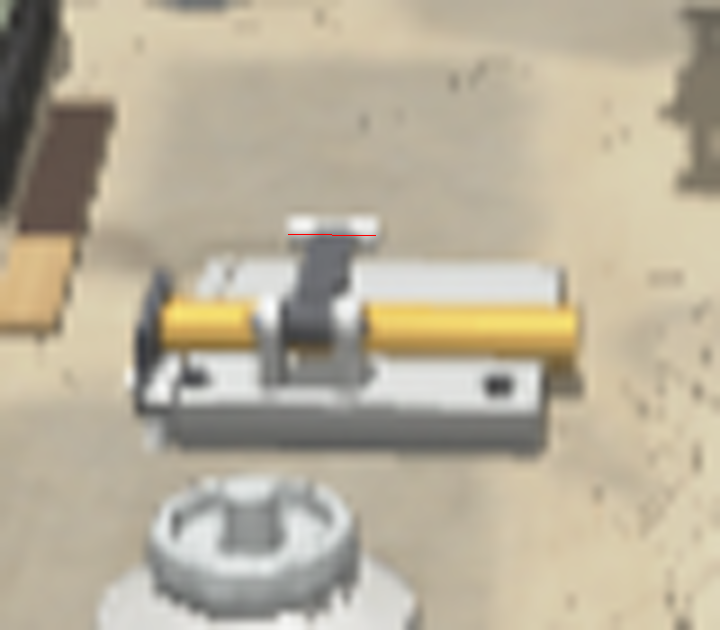

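View pics/t23.png

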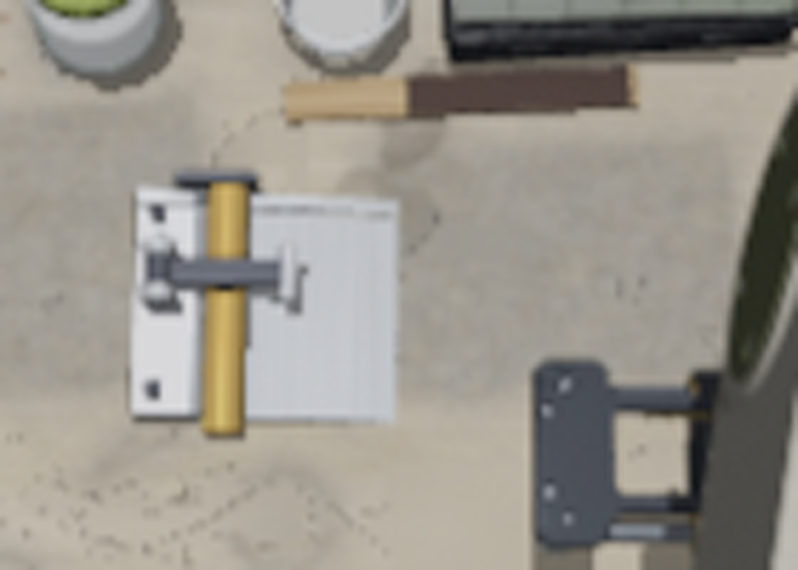

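View pics/t23b.png

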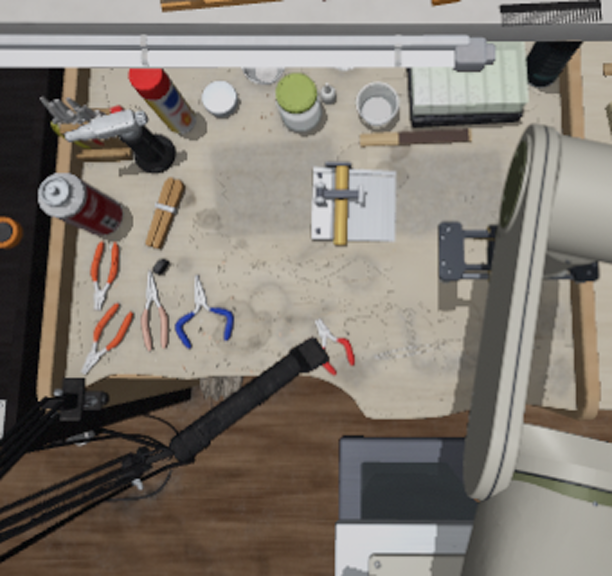

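```bash
python3 -c "
from plant import *
print(close_job(), read_state()['t'])"
```

```text
the job is handed in; nothing more can be done
the job is handed in; nothing more can be done
```

The tube is loaded in the jig and clamped, and I handed the job in at about 20 s of the 69 s allowed.

- **Rolling:** I pushed the tube along the bench, up the ramp and over the lip with the two spread fingertips. It dropped into the V.
- **Against the stop:** I pushed its end along the V with the closed fingers. The push force rose to about 10 N with no further travel, so it was against the stop. In the later pictures its end still sits at the stop plate.
- **Hold-down:** I tipped the arm over from behind with the outside of the fingers, then pressed on the thumb bar with about 29 N. After I let go, the arm lay across the tube within about 2 mm of where angle 0 puts it in the side view.
- **Bystanders:** I saw no change in the wheel, ring clamp or emery stick in the last top view. The robot arm hid the jar, tweezers and needle tool there. I last saw the jar in place just before the final press, and the other two in earlier side views.

**Disagreements:**
- **Finger length:** The fingertips really end about 23 mm short of the reported TCP, found by touching the bench with up to about 17 N. My first pushing pass therefore went over the tube without touching it, and I corrected for this afterwards.
- **Side load:** The final press also showed about 16 N sideways on the tool. The tube did not shift.

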